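# Take the worn end roller out of the bench roller track

## Robot

A 6-joint arm with a two-finger parallel gripper is mounted at the origin on the work surface. World frame = base frame: x ahead of the robot, y to its left, z up, the work surface at z = 0. Lengths are in m, angles in degrees, forces in N, time in s.
With the tool pointing down it reaches from about 0.375 to 0.9 m from the base axis. Payload 3.1 kg.
Tool frame: the origin (TCP) lies between the finger pads; the fingertips stand bot.tip_extent ahead of it and the grasp point (between the pads) lies 2 mm behind it (bot.tip_extent is the distance from the TCP to the fingertips, in m); z points along the fingers, y is the direction in which the jaws open and shut (so a half turn about z gives the same grasp; the last joint's range is limited). The gripper opens to 87 mm and grips with 3 to 60 N. Pads are 19 mm wide; open, the fingers measure 117 mm over their backs; the gripper's body (75 mm by 190 mm) begins 51 mm behind the grasp point.
Start: joints at [65.117, 30.224, 82.088, -0, 67.689, -10.227], TCP at [0.158, 0.605, 0.217] pointing down, gripper open.
Joint ranges: [-176.69, 176.69], [-43.24, 126.21], [12.49, 139.97], [-82, 262], [0, 151.66], [-163.58, 163.58]. Speed limits (degrees/s): [159.86, 159.86, 180, 180, 180, 180].

## Interface

Orientations are given as a 3x3 rotation matrix whose columns are the frame's x, y, z axes.
In Python, from rig import bot, imaging, recognise, masks_of, mark_of gives the robot as it stands.
- The arm moves only by the tool send_rows, never from a script. Its argument "plan" is a list that holds one entry, the list of rows, each a list of 5 numbers: the shift along the world's x, y, z normalised to -1 to 1, where 1 is 0.03 m, then the turn about the world's z normalised to -1 to 1, where 1 is 0.1 rad, then the closure, from -1 (fully open) to 1 (shut). A call has 1 to 20 rows; each row shifts and turns the commanded pose from where the row before left it; what a row does not reach is not made up. A row lasts 1/10 s, in which the tool goes at most 50 mm and 8.59 degrees, less where a joint would pass 70% of its speed; a pose out of reach is approached as far as the arm can. A call with a number of a shift or a turn outside -1 to 1 is refused whole. A call with a gripper value outside its range is refused whole. The fingers move at their own pace and stop on an object; the grip force is fixed at half the most. Time passes only in rows, so rows that do not move let the fingers close. It gives the time, the measured TCP pose, the force and the opening at its end, in the units of the state.
- bot.read_state(): the state, without advancing time (a new reading comes with each control period).
- imaging.capture(name): name is "scene" or "top" or "wrist"; returns a dict with "img" (480x640x3 uint8, blue, green, red), "mtx" (3x3 intrinsics, pixels), "distortion" ([k1, k2, p1, p2, k3] as OpenCV has them; the pictures are not rectified), "pose" (4x4, takes a point from camera to world coordinates); the wrist camera has in their place "T_tool_cam" (4x4, takes a point from camera to tool coordinates, whose origin is the TCP and whose axes are the flange's). Camera axes: x right, y down, z forward; pixel columns grow to the right and rows downward; lengths in m; the calibration is good to about 2 mm. A picture is of the moment at which its call begins: read the wrist's pose just before it. There is no depth.
- bot.hand_in(): hands the job in, once; it reports no verdict.
Trained networks look in the newest picture that a camera, given by its name, has taken for a name from the list of things; names that differ only in an ending like _2 or _b are one class to them, and where a whole thing is asked for, a point or a joint stands for the part that bears it (a point fixed in the world has none). Each returns a list of dicts, best first, with "conf" (0 to 1); they miss things now and then, are a little off and sometimes report something else, mostly with a low value. They report only what shows in the picture. A call takes as long as a camera call.
- recognise(camera, target): "at" ([x, y, z] in m, in world coordinates, good to about 4 mm: the middle of the surface that is visible of it).
- masks_of(camera, target): "region" (480x640 bool, what is visible of it).
- mark_of(camera, target): "at" ([x, y, z] in m, in world coordinates, good to about 4 mm: a listed point, or the origin of a listed thing).
The state is a dict: "time_s": time; "joint_positions": joint angles; "qvel": joint speeds; "tau": joint torques, N m; "position": TCP position; "tcp_rot": TCP orientation; "force": force on the tool from outside, world axes, zero at the start; "moment": the same for the moment, N m; "opening": opening from 0.0 (shut) to 1.0 (fully open).
Only numpy, scipy, OpenCV 4.12 (cv2) and the standard library are available. Lean on these libraries where they do the work, as an engineer would, in place of code of your own. Each camera call takes 0.05 s, during which the arm holds its last target.

## Task

The end roller of the bench roller track, the one nearest the robot, is worn and has to come out. With the forked tool from the mat, press the flange of its spring-loaded axle end gently in towards the tube, until the axle is out of its hole but without straining it, lift that end over the top of the rail and let it spring out there. Then lay the tool back on its mat, draw the roller endways out of the other rail and lay it gently in the wide bay of the blue tote, leaving everything else in its place.

Things in the scene. Friction and masses are not known exactly. Their poses are not given: they have to be found in the camera images.
- track: Aluminium roller track fixed on the bench: five steel rollers between two 4 mm rails. Origin on the bench under the middle of the end roller's place (the bay nearest the robot); x along the track away from the robot, y along the rollers, z up. Rails: near ends at x = -18 mm, z 30 to 72 mm; right (-y) rail's inner face at y = -97, left (+y) rail's at y = +83 mm. Axles at z = 60 mm. The next roller is at x = 70 mm and stays.
- roller: The loose end roller, about 0.22 kg. Origin at the middle of its tube, on the axis; its y axis is the axle. Tube 30 mm dia, 140 mm long (y -70 to +70), free to spin, plain steel with a dull worn band at its middle. Sprung axle end on -y: 7 mm hexagon to y = -104, with a flange 20 mm dia, 3 mm thick: a set collar clamped on it by hand, so its outer face (towards the rail) is somewhere from y = -85 to -81.
- plain_end (a point): End face of the roller's plain axle end (roller y = +90 mm, 7 mm hexagon). It passes through a closed 10 mm hole of the left rail; a fixed 20 mm flange (outer face at y = +82) stops against that rail. It comes out when the roller is drawn 8 mm towards roller -y, which is free once the sprung end lies over the right rail.
- plunger (a joint): How far the sprung axle end (with its flange, which the fork pushes) is pressed into the roller, towards roller +y, in m: 0 = fully out (at the start), 0.0075 = hard stop. The spring takes about 4 N to start, 8.4 N when the tip leaves the hole and 9.5 N at the stop; more than about 12 N strains it.
- axle_tip (a point): Centre of the end face of the sprung axle end (roller y = -104 mm when out). It sits 7 mm deep in a closed 10 mm hole of the right rail; pressing first slides the roller up to 1.5 mm against the left rail, so the tip is out of the hole once pressed in by about 6 mm.
- hole (a point): Centre line of the closed axle hole at the right rail's inner face, 60 mm above the bench; the rail top is 12 mm above it, so the axle must rise at least 15.5 mm to lie over the rail.
- fork: The forked tool, 0.12 kg, lying on the mat on its lower edge, ready to use level. Origin under the front half of its handle; x towards the fork, z up. Black handle x -55 to +25, 18 mm wide (y), 24 mm high. Steel neck and two prongs, 5 mm thick (y), z 1 to 23 mm, prong tips at x = +81. The slot between the upper and the lower prong opens forward (+x), 10 mm high, from x = +62, slightly flared at the tips.
- fork_slot (a point): Point in the fork's slot where the axle should lie: fork x = +70, z = 12 mm.
- mat: Grey bench mat, fixed, 280 x 200 x 3 mm, beside the track (left or right). Origin at the centre of its underside. A steel open-end wrench also lies on it and stays.
- tote: Blue open tote, fixed, 290 (x) x 225 (y) x 65 mm, walls and floor 5 mm, on the other side of the track. Origin at the centre of its underside. A divider (45 mm high) at y = +45 mm; two steel pistons stand in the narrow bay beyond it (+y) and stay. The wide bay is y -107 to +43, x -140 to +140 mm.
- wrench: Steel open-end wrench, 180 mm, flat on the mat beside the fork; bystander, leave where it is.
- piston0: Steel piston, 40 mm dia, 60 mm high, in the tote's narrow bay; bystander.
- piston1: Another such piston in the narrow bay; bystander.
- piston2: Such a piston on the bench beside the track; bystander.
- jar: White plastic jar, 68 mm dia, 75 mm high, on the bench beside the track; bystander.

How it is judged:
By the outcome, as a careful person would: the job done as asked, in the order asked, and still so for the second after the job is handed in, with the robot touching nothing.
It also fails if it takes over 72 s, if anything falls off the work surface, if the arm or the gripper's body presses on something with over 40 N, if the wrist force passes 120 N, or if a joint passes its speed limit or range.

## Working session

There is one attempt and no reset: what is moved stays moved. The work goes in short steps, Python scripts to look and compute and a tool call to move; the robot and the scene stay as the last step left them, time stands still between calls to the robot, and variables do not carry over. Pictures are saved under pics/ and viewed, and the job is handed in when it is done.

Besides the shell and the picture viewer there is one more tool, called in YAML: its name, and indented under it one key for each argument. send_rows: Moves the arm, as the interface text tells. Its arguments: {"type":"object","properties":{"plan":{"type":"array"}},"required":["plan"]}

```bash
ls; mkdir -p pics
python3 - <<'E'
from rig import bot, imaging, recognise, masks_of, mark_of
import cv2
s=bot.read_state(); print({k:s[k] for k in s}); print(bot.tip_extent)
for n in ["scene","top"]:
    c=imaging.capture(n); cv2.imwrite(f"pics/{n}0.png",c["img"]); print(n,c["pose"],c["mtx"],c["distortion"])
    for t in ["track","roller","plain_end","axle_tip","hole","fork","fork_slot","mat","tote","wrench","piston","jar"]:
        print(t,[(r["at"],round(r["conf"],2)) for r in mark_of(n,t)[:3]])
E
```

```text
pics
{'time_s': 0.0, 'joint_positions': array([ 6.51185037e+01,  3.02782672e+01,  8.21561996e+01, -1.06014803e-03,
        6.76877469e+01, -1.02259595e+01]), 'qvel': array([ 0.10111541,  0.08659645,  0.149129  , -0.017726  , -0.04938933,
       -0.04823363]), 'tau': array([-5.06797369e-04, -4.40056765e+01, -1.76588559e+01,  6.31462131e-02,
        5.83112868e-02, -1.72798445e-04]), 'position': array([0.15777787, 0.60399741, 0.21638016]), 'tcp_rot': array([[-9.67466007e-01,  2.52999500e-01, -8.81928577e-04],
       [ 2.53000778e-01,  9.67464125e-01, -1.94224480e-03],
       [ 3.61847296e-04, -2.10218444e-03, -9.99997725e-01]]), 'force': array([ 0.40372069, -0.28572337, -0.30701697]), 'moment': array([ 0.0150927 , -0.0382784 ,  0.00844581]), 'opening': 1.0020428990220667}
0.017
scene [[-0.33358914  0.75072489 -0.57020209  1.19039718]
 [ 0.94269052  0.2703081  -0.19562239  0.24343218]
 [ 0.00727165 -0.6027816  -0.79787309  1.0681458 ]
 [ 0.          0.          0.          1.        ]] [[529.62357332   0.         308.88613482]
 [  0.         529.62357332 242.51283187]
 [  0.           0
[... 1103 characters left out ...]
0.09825258  0.          0.          0.          0.        ]
track [([0.5366, 0.0345, -0.0004], 0.57)]
roller [([0.5416, 0.0357, 0.0579], 0.6), ([0.5363, 0.0339, -0.0014], 0.43)]
plain_end [([0.5321, 0.1257, 0.0598], 0.76)]
axle_tip [([0.5564, -0.0694, 0.0619], 0.45)]
hole [([0.5515, -0.0593, 0.0557], 0.81)]
fork [([0.4674, -0.3125, 0.0026], 0.76)]
fork_slot [([0.5395, -0.3011, 0.0151], 0.63), ([0.4768, -0.4207, 0.0056], 0.3)]
mat [([0.4609, -0.3528, 0.0019], 0.88)]
tote []
wrench [([0.4749, -0.4191, 0.0048], 0.79)]
piston [([0.6614, 0.2402, 0.0007], 0.67), ([0.4249, 0.42, 0.0039], 0.64), ([0.3077, 0.41, 0.0024], 0.59)]
jar [([0.6691, -0.2509, -0.0057], 0.84), ([0.4698, -0.313, 0.003], 0.18)]
```

View pics/scene0.png

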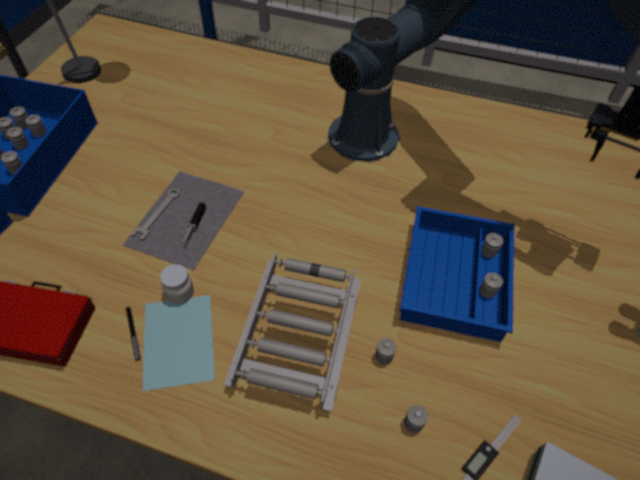

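View pics/top0.png

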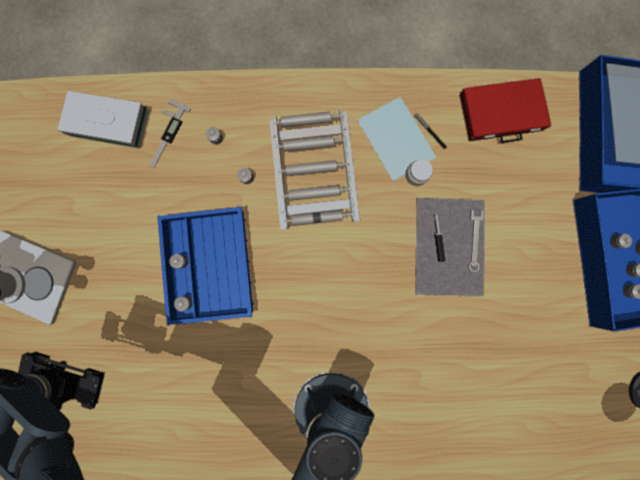

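```bash
cat > h.py <<'E'
from rig import bot, imaging, recognise, masks_of, mark_of
import numpy as np, cv2
def cam(n):
    s=bot.read_state(); c=imaging.capture(n)
    if n=="wrist":
        T=np.eye(4);T[:3,:3]=s["tcp_rot"];T[:3,3]=s["position"]; c["P"]=T@c["T_tool_cam"]
    else: c["P"]=np.array(c["pose"])
    return c
def proj(c,p):
    P=np.linalg.inv(c["P"]); r,_=cv2.Rodrigues(P[:3,:3])
    return cv2.projectPoints(np.array(p,float).reshape(-1,1,3),r,P[:3,3],np.array(c["mtx"]),np.array(c["distortion"]))[0].reshape(-1,2)
def unproj(c,uv,z):
    u=cv2.undistortPoints(np.array(uv,float).reshape(-1,1,2),np.array(c["mtx"]),np.array(c["distortion"])).reshape(-1,2)
    d=np.c_[u,np.ones(len(u))]@c["P"][:3,:3].T; o=c["P"][:3,3]
    return o+d*((z-o[2])/d[:,2])[:,None]
def st():
    s=bot.read_state(); y=s["tcp_rot"][:,1]
    print("t",round(s["time_s"],2),"pos",s["position"].round(4),"yyaw",np.degrees(np.arctan2(y[1],y[0])).round(2),"F",s["force"].round(2),"M",s["moment"].round(3),"open",round(s["opening"],3))
E
python3 - <<'E'
from h import *
c=cam("wrist"); print(c["T_tool_cam"],c["mtx"],c["distortion"]); st(); cv2.imwrite("pics/w0.png",c["img"])
E
```

```text
[[ 5.38021244e-04 -9.55452980e-01 -2.95142871e-01  8.09834787e-02]
 [ 9.99999498e-01  2.64657965e-04  9.66151517e-04 -4.13819626e-04]
 [-8.45000434e-04 -2.95143243e-01  9.55452643e-01 -1.67378252e-01]
 [ 0.00000000e+00  0.00000000e+00  0.00000000e+00  1.00000000e+00]] [[356.96010242   0.         324.82112148]
 [  0.         356.96010242 235.88286615]
 [  0.           0.           1.        ]] [-0.05417566  0.          0.          0.          0.        ]
t 1.35 pos [0.1581 0.6047 0.2174] yyaw 75.34 F [-0.09 -0.21 -0.41] M [-0.016 -0.022  0.066] open 0.998
```

View pics/w0.png

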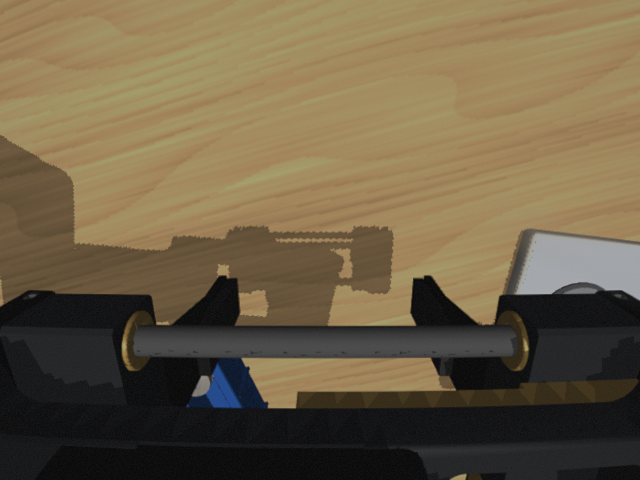

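send_rows:
  plan:
    - [[0.38, -0.72, 0, -1, -1], [0.38, -0.72, 0, -1, -1], [0.38, -0.72, 0, -1, -1], [0.38, -0.72, 0, -1, -1], [0.38, -0.72, 0, -1, -1], [0.38, -0.72, 0, -1, -1], [0.38, -0.72, 0, -1, -1], [0.38, -0.72, 0, -1, -1], [0.38, -0.72, 0, -1, -1], [0.38, -0.72, 0, -1, -1], [0.38, -0.72, 0, -1, -1], [0.38, -0.72, 0, -1, -1], [0.38, -0.72, 0, -1, -1], [0.38, -0.72, 0, -1, -1], [0.38, -0.72, 0, -1, -1], [0.38, -0.72, 0, -1, -1], [0.38, -0.72, 0, -1, -1], [0.38, -0.72, 0, -1, -1], [0.38, -0.72, 0, -1, -1], [0.38, -0.72, 0, -1, -1]]

```text
time_s: 3.35
position: [0.3867, 0.1718, 0.2176]
tcp_rot: [[0.636, 0.772, 0.001], [0.772, -0.636, 0.0], [0.001, 0.0, -1.0]]
force: [0.6, 0.0, -0.2]
opening: 0.998
```

send_rows:
  plan:
    - [[0.38, -0.72, -0.15, -1, -1], [0.38, -0.72, -0.15, -1, -1], [0.38, -0.72, -0.15, -1, -1], [0.38, -0.72, -0.15, -1, -1], [0.38, -0.72, -0.15, -1, -1], [0.38, -0.72, -0.15, -1, -1], [0.38, -0.72, -0.15, -1, -1], [0.38, -0.72, -0.15, -0.8, -1], [0, 0, 0, 0, -1], [0, 0, 0, 0, -1]]

```text
time_s: 4.35
position: [0.477, -0.0002, 0.1813]
tcp_rot: [[0.994, 0.105, -0.001], [0.105, -0.994, 0.001], [-0.001, -0.001, -1.0]]
force: [-0.1, -0.3, 0.5]
opening: 1.001
```

Run:
```python
from h import *
st(); c=cam("wrist"); cv2.imwrite("pics/w1.png",c["img"]); np.savez("w1.npz",P=c["P"])
for t in ["track","roller","plain_end","axle_tip","hole"]:
    print(t,[(r["at"],round(r["conf"],2)) for r in mark_of("wrist",t)[:3]])
```

```text
t 4.35 pos [ 4.770e-01 -2.000e-04  1.813e-01] yyaw -83.95 F [-0.07 -0.25  0.47] M [-0.074  0.164 -0.019] open 1.001
track []
roller [([0.5396, 0.0333, 0.061], 0.59)]
plain_end [([0.5351, 0.1249, 0.0608], 0.68)]
axle_tip [([0.5512, -0.0673, 0.059], 0.61)]
hole [([0.5491, -0.0602, 0.0577], 0.7), ([0.5354, 0.1227, 0.0616], 0.36)]
```

View pics/w1.png

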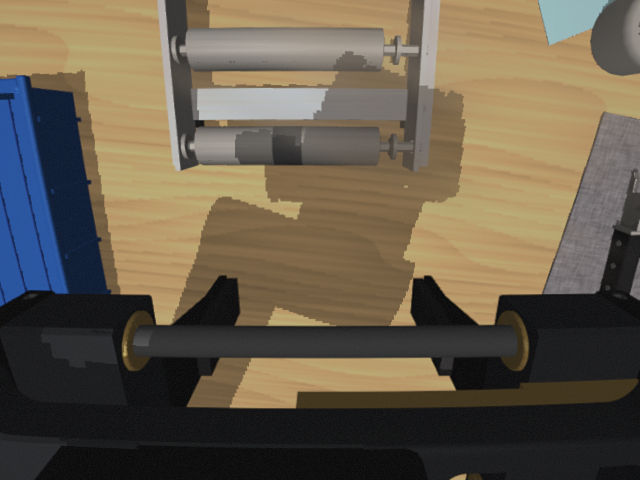

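Run:
```python
import cv2
i=cv2.imread("pics/w1.png")
cv2.imwrite("pics/w1a.png",cv2.resize(i[80:190,360:460],None,fx=5.4,fy=5.4,interpolation=cv2.INTER_NEAREST))
cv2.imwrite("pics/w1b.png",cv2.resize(i[80:190,150:250],None,fx=5.4,fy=5.4,interpolation=cv2.INTER_NEAREST))
```

```text
(no output)
```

View pics/w1a.png

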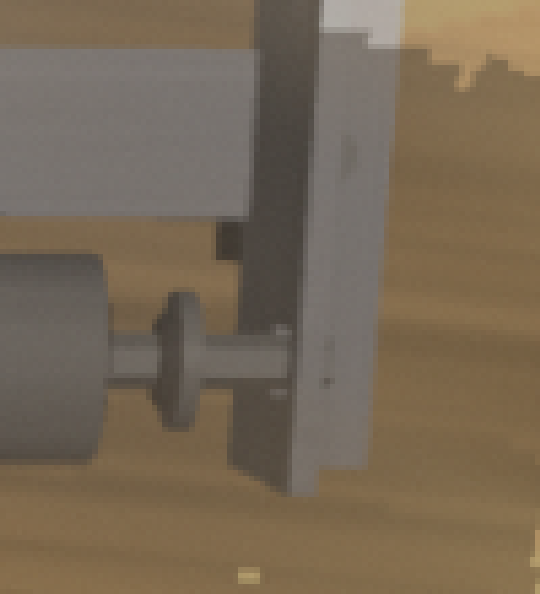

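View pics/w1b.png

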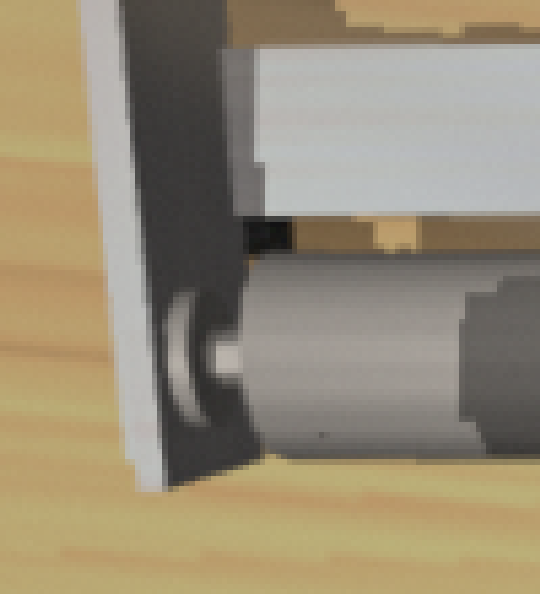

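Run:
```python
from h import *
c=imaging.capture("wrist"); c["P"]=np.load("w1.npz")["P"]; 
n=lambda b,x,y:((360 if b=='a' else 150)+x/5.4-.5,80+y/5.4-.5)
top=np.array([n('a',290,494),n('a',317,494),n('b',168,490),n('b',140,490)])
W=unproj(c,top,.072)[:,:2]; print(W)
L=np.array([[-18,-97],[-18,-101],[-18,83],[-18,87]])/1000
# fit rigid 2D
def fit(L,W):
    a=L-L.mean(0);b=W-W.mean(0)
    th=np.arctan2((a[:,0]*b[:,1]-a[:,1]*b[:,0]).sum(),(a*b).sum())
    R=np.array([[np.cos(th),-np.sin(th)],[np.sin(th),np.cos(th)]]); t=W.mean(0)-R@L.mean(0); return th,R,t
th,R,t=fit(L,W); print(np.degrees(th),t,(W-(L@R.T+t))*1000)
fl=unproj(c,[n('a',203,350)],.070)[0,:2]; print("flange outer (track)",(fl-t)@R*1000)
fl=unproj(c,[n('a',155,360)],.060)[0,:2]; print("flange inner left (track)",(fl-t)@R*1000)
fl=unproj(c,[n('a',107,360),n('b',245,360)],.070)[:,:2]; print("tube ends",(fl-t)@R*1000)
ax=unproj(c,[n('a',240,358),n('b',228,358)],.060)[:,:2]; print("axis pts",(ax-t)@R*1000)
print(proj(c,[[0.477,0,.18-.019]]))
```

```text
[[ 0.53262129 -0.06314508]
 [ 0.5330527  -0.06700371]
 [ 0.51437451  0.11599605]
 [ 0.51397394  0.12007716]]
5.819597274607246 [0.54070307 0.03527017] [[-0.01001177 -0.09003614]
 [ 0.01581051  0.03071673]
 [-0.00540838 -0.02120337]
 [-0.00039035  0.08052278]]
flange outer (track) [  1.81319219 -83.80245574]
flange inner left (track) [ -0.14673406 -78.81056274]
tube ends [[ 3.08259122e-01 -7.03050552e+01]
 [ 6.84289239e-02  7.07310969e+01]]
axis pts [[  0.26383455 -91.26159027]
 [ -0.15738308  76.82498614]]
[[323.71973695 275.61036935]]
```

send_rows:
  plan:
    - [[-0.14, -1, 0, 0.06, -1], [-0.14, -1, 0, 0.06, -1], [-0.14, -1, 0, 0.06, -1], [-0.14, -1, 0, 0.06, -1], [-0.14, -1, 0, 0.06, -1], [-0.14, -1, 0, 0.06, -1], [-0.14, -1, 0, 0.06, -1], [-0.14, -1, 0, 0.06, -1], [-0.14, -1, 0, 0.06, -1], [-0.14, -1, 0, 0.06, -1], [-0.14, -0.7, 0, 0.06, -1], [0, 0, 0, 0, -1], [0, 0, 0, 0, -1]]

```text
time_s: 6.0
position: [0.4308, -0.3206, 0.1812]
tcp_rot: [[0.985, 0.17, -0.0], [0.17, -0.985, 0.001], [-0.0, -0.001, -1.0]]
force: [-0.9, -0.0, -0.9]
opening: 0.998
```

Run:
```python
from h import *
st(); c=cam("wrist"); cv2.imwrite("pics/w2.png",c["img"]); np.savez("w2.npz",P=c["P"])
for t in ["fork","fork_slot","wrench","mat"]:
    print(t,[(r["at"],round(r["conf"],2)) for r in mark_of("wrist",t)[:3]])
p=[r["at"] for r in mark_of("wrist","fork")[:1]+mark_of("wrist","fork_slot")[:1]]
print(proj(c,p) if p else 0)
```

```text
t 6.0 pos [ 0.4308 -0.3206  0.1812] yyaw -80.2 F [-0.85 -0.01 -0.87] M [-0.018  0.125  0.015] open 0.998
fork [([0.4721, -0.3101, 0.0096], 0.74)]
fork_slot [([0.5385, -0.3038, 0.01], 0.83)]
wrench [([0.4725, -0.4225, -0.0006], 0.68)]
mat [([0.4633, -0.3489, -0.0037], 0.58)]
[[321.15201882 169.40897506]
 [326.70406079  94.51542098]]
```

View pics/w2.png

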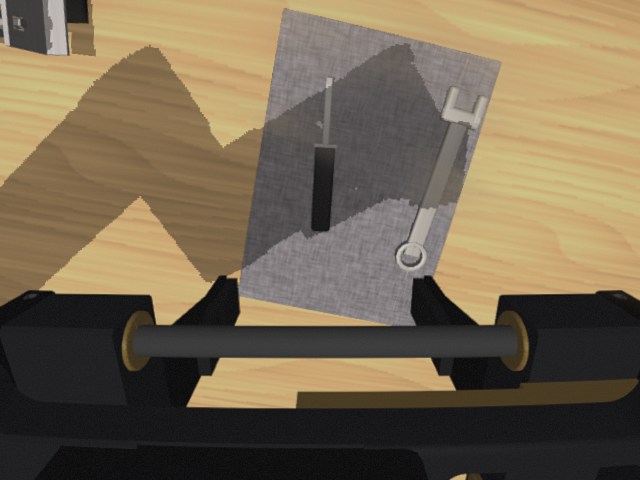

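Run:
```python
import cv2
i=cv2.imread("pics/w2.png")
cv2.imwrite("pics/w2a.png",cv2.resize(i[65:245,290:360],None,fx=3.3,fy=3.3,interpolation=cv2.INTER_NEAREST))
```

```text
(no output)
```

View pics/w2a.png

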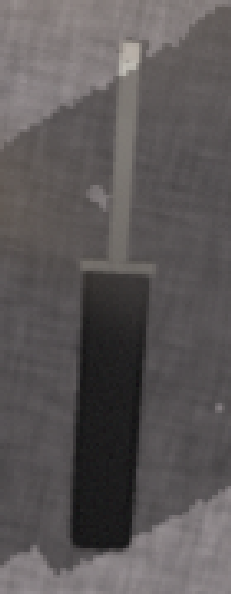

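Run:
```python
from h import *
c=imaging.capture("wrist"); c["P"]=np.load("w2.npz")["P"]
n=lambda x,y:(290+x/3.3-.5,65+y/3.3-.5)
W=unproj(c,[n(130,42),n(117,262),n(102,546),n(117,274)],.0265)[:,:2]; print(W)
d=W[0]-W[2]; print(np.linalg.norm(d),np.degrees(np.arctan2(d[1],d[0])))
d/=np.linalg.norm(d)
for p in W: print((p-W[0])@d*1000+81)
d2=W[0]-W[1]; print("neck yaw",np.degrees(np.arctan2(d2[1],d2[0])))
print("origin from tip",W[0]-.081*d, "grasp38", W[0]-.043*d)
```

```text
[[ 0.55104362 -0.30341946]
 [ 0.49656826 -0.30951571]
 [ 0.41833911 -0.31875058]
 [ 0.49349093 -0.31004945]]
0.1335871702787715 6.590069156136419
81.0
26.184935645898975
-52.58717027877151
23.066680858015665
neck yaw 6.385315285331193
origin from tip [ 0.47057882 -0.31271542] grasp38 [ 0.50832774 -0.30835435]
```

send_rows:
  plan:
    - [[0.65, 0.1, -0.25, -0.145, 0.2], [0.65, 0.1, -0.25, -0.145, 0.2], [0.65, 0.1, -0.25, -0.145, 0.2], [0.67, 0.11, -0.25, -0.145, 0.2], [0, 0, -0.9, 0, 0.2], [0, 0, -0.9, 0, 0.2], [0, 0, -0.7, 0, 0.2], [0, 0, 0, 0, 0.2], [0, 0, 0, 0, 0.2]]

```text
time_s: 7.3
position: [0.5098, -0.3088, 0.0764]
tcp_rot: [[0.994, 0.114, -0.0], [0.114, -0.994, 0.0], [-0.0, -0.0, -1.0]]
force: [0.4, -0.6, 0.5]
opening: 0.409
```

Run:
```python
from h import *
st(); c=cam("wrist"); cv2.imwrite("pics/w3.png",c["img"]); np.savez("w3.npz",P=c["P"])
```

```text
t 7.3 pos [ 0.5098 -0.3088  0.0764] yyaw -83.47 F [ 0.35 -0.63  0.53] M [-0.052  0.132 -0.073] open 0.409
```

View pics/w3.png

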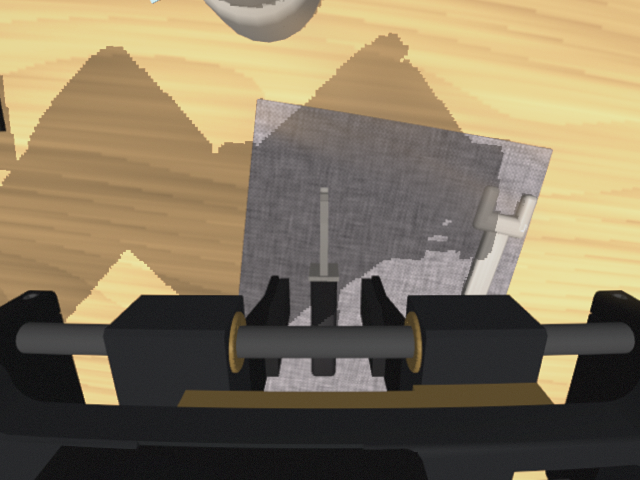

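Run:
```python
from h import *
c=imaging.capture("wrist"); c["P"]=np.load("w3.npz")["P"]
i=cv2.imread("pics/w3.png"); cv2.imwrite("pics/w3a.png",cv2.resize(i[175:300,290:360],None,fx=4.5,fy=4.5,interpolation=cv2.INTER_NEAREST))
W=unproj(c,[(324,187),(324,276),(324,190)],.0265); s=bot.read_state(); print(W[:,:2]); print((W-s["position"])@s["tcp_rot"]*1000)
```

```text
[[ 0.55533653 -0.3034147 ]
 [ 0.49670151 -0.31011708]
 [ 0.5534979  -0.30362492]]
[[ 45.10427443  -1.08737703  51.24399501]
 [-13.91247564  -1.0912867   51.14066205]
 [ 43.25366336  -1.08744414  51.24075487]]
```

View pics/w3a.png

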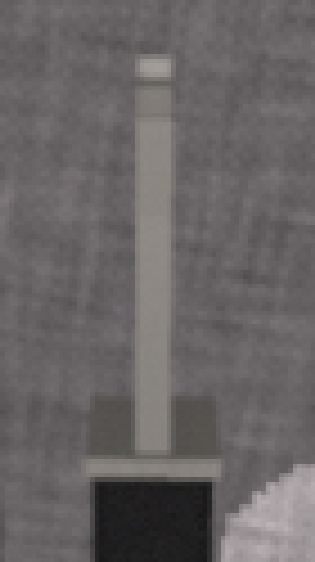

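send_rows:
  plan:
    - [[0, 0.03, -0.8, 0, 0.2], [0, 0, -0.7, 0, 0.2], [0, 0, -0.2, 0, 0.2], [0, 0, -0.1, 0, 0.2], [0, 0, 0, 0, 0.2], [0, 0, 0, 0, 0.6], [0, 0, 0, 0, 1], [0, 0, 0, 0, 1], [0, 0, 0, 0, 1], [0, 0, 0, 0, 1], [0, 0, 0, 0, 1], [0, 0, 0, 0, 1], [0, 0, 0, 0, 1], [0, 0, 0, 0, 1]]

```text
time_s: 8.8
position: [0.5097, -0.3079, 0.0223]
tcp_rot: [[0.994, 0.114, -0.0], [0.114, -0.994, 0.0], [-0.0, -0.0, -1.0]]
force: [0.1, 1.1, -0.0]
opening: 0.007
```

Run:
```python
from h import *
st(); c=cam("wrist"); cv2.imwrite("pics/w4.png",c["img"]); np.savez("w4.npz",P=c["P"])
```

```text
t 8.8 pos [ 0.5097 -0.3079  0.0223] yyaw -83.48 F [ 0.13  1.07 -0.03] M [-0.062  0.134 -0.036] open 0.007
```

View pics/w4.png

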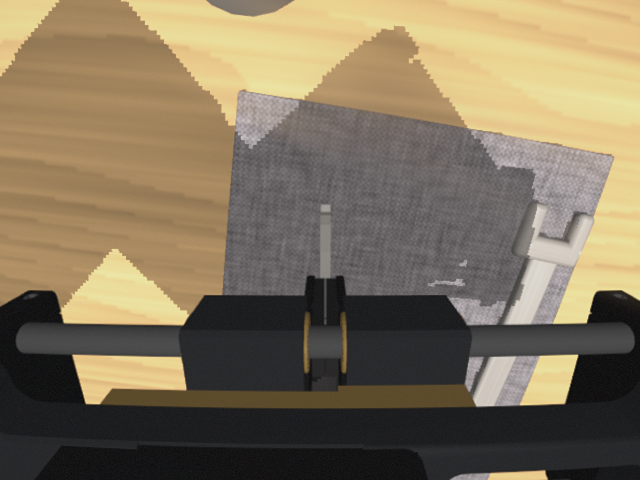

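Run:
```python
import cv2
i=cv2.imread("pics/w4.png"); cv2.imwrite("pics/w4a.png",cv2.resize(i[190:400,280:370],None,fx=2.8,fy=2.8,interpolation=cv2.INTER_NEAREST))
```

```text
(no output)
```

View pics/w4a.png

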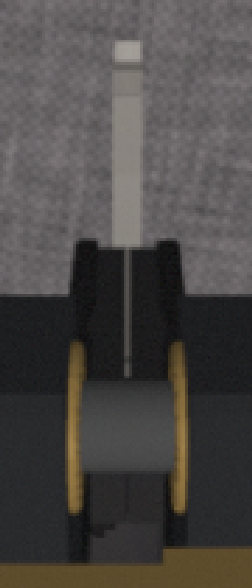

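send_rows:
  plan:
    - [[0, 0, 0.1, 0, 1], [0, 0, 0.2, 0, 1], [0, 0, 0.4, 0, 1], [0, 0, 0.3, 0, 1], [0, 0, 0, 0, 1], [0, 0, 0, 0, 1]]

```text
time_s: 9.45
position: [0.51, -0.3082, 0.0531]
tcp_rot: [[0.994, 0.114, 0.001], [0.114, -0.994, -0.001], [0.001, 0.001, -1.0]]
force: [0.4, -0.3, -0.3]
opening: 0.005
```

Run:
```python
from h import *
st(); c=cam("wrist"); cv2.imwrite("pics/w5.png",c["img"]); np.savez("w5.npz",P=c["P"])
```

```text
t 9.45 pos [ 0.51   -0.3082  0.0531] yyaw -83.48 F [ 0.43 -0.28 -0.29] M [-0.073  0.144  0.065] open 0.005
```

View pics/w5.png

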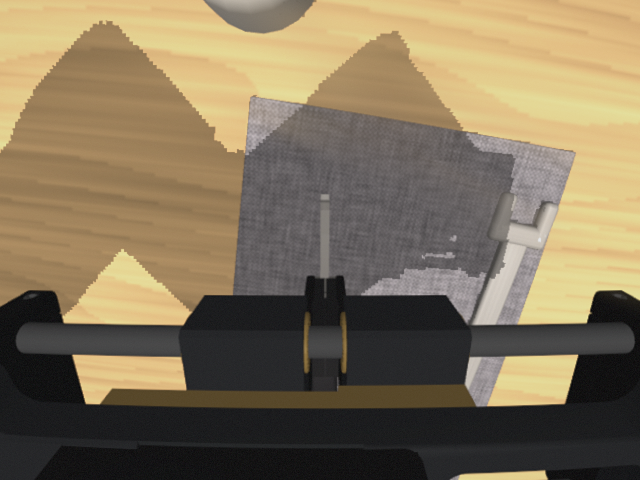

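```bash
python3 - <<'E'
from h import *
i=cv2.imread("pics/w5.png"); cv2.imwrite("pics/w5a.png",cv2.resize(i[180:400,280:370],None,fx=2.7,fy=2.7,interpolation=cv2.INTER_NEAREST))
c=imaging.capture("wrist")
for f,p in [("w4",(325,190+65/2.8)),("w5",(324.5,201.5))]:
    P=np.load(f+".npz")["P"]; c["P"]=P; W=unproj(c,[p],.0265); T=P@np.linalg.inv(c["T_tool_cam"]); print(W, (W-T[:3,3])@T[:3,:3]*1000)
    print(proj(c,[T[:3,3]+T[:3,:3]@np.array(q) for q in ([0,0,0],[0,0,.017],[.0095,0,.017])]))
E
python3 - <<'E'
from h import *
for n in ["scene","top"]:
    c=cam(n); cv2.imwrite(f"pics/{n}5.png",c["img"])
    P=bot.read_state()["position"]; u=proj(c,[P])[0].astype(int); print(u)
    cv2.imwrite(f"pics/{n}5c.png",cv2.resize(c["img"][max(0,u[1]-50):u[1]+50,u[0]-60:u[0]+60],None,fx=5,fy=5))
E
```

```text
[[ 0.55184389 -0.30359258  0.0265    ]] [[42.37685671  0.50404404 -4.20739308]]
[[323.9691784  291.33073348]
 [324.06096805 277.93520874]
 [324.05906955 262.14259571]]
[[ 0.55137133 -0.30369749  0.0265    ]] [[41.61815355  0.21952496 26.62708432]]
[[323.9691784  291.33073348]
 [324.06096805 277.93520874]
 [324.05906955 262.14259571]]
[187 223]
[440 227]
```

View pics/w5a.png

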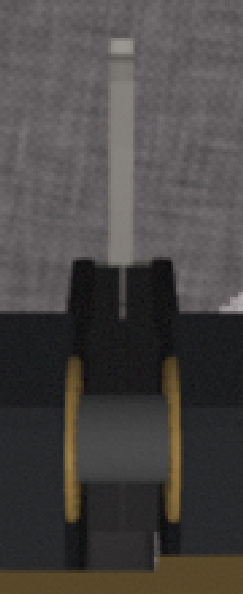

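View pics/scene5c.png

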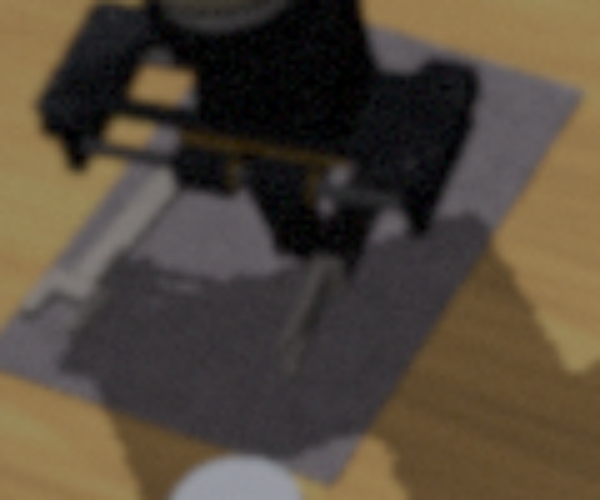

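Run:
```python
from h import *
c=cam("scene"); s=bot.read_state(); P=s["position"];R=s["tcp_rot"]
u0=proj(c,[P])[0].astype(int)
I=c["img"][u0[1]-40:u0[1]+40,u0[0]-50:u0[0]+50]; I=cv2.convertScaleAbs(cv2.resize(I,None,fx=8,fy=8,interpolation=cv2.INTER_CUBIC),alpha=2.5)
for z,col in [(.017,(0,0,255)),(-.004,(0,255,0)),(-.049,(255,0,0))]:
    for x in (-.0095,.0095):
        q=(proj(c,[P+R@np.array([x,0,z])])[0]-u0+[50,40])*8
        cv2.circle(I,tuple(q.astype(int)),4,col,-1)
cv2.imwrite("pics/s6.png",I)
```

```text
(no output)
```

View pics/s6.png

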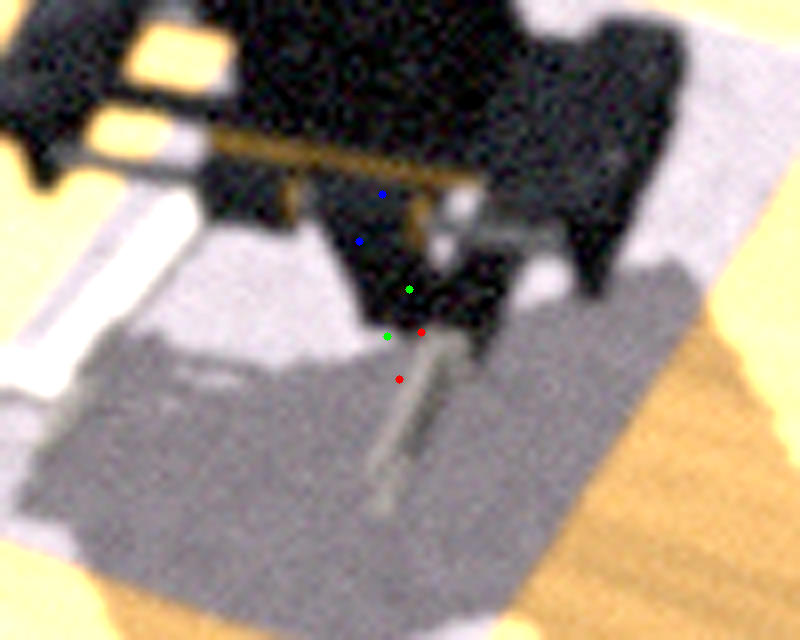

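send_rows:
  plan:
    - [[0, 0, 0, 0, 0.4], [0, 0, 0, 0, 0.4], [0, 0, 0, 0, 0.4], [0, 0, 0, 0, 0.4], [0, 0, 0, 0, 0.4], [0, 0, -0.6, 0, 0.4], [0, 0, -0.6, 0, 0.4], [0, 0, -0.2, 0, 0.4], [0, 0, -0.1, 0, 0.4], [0, 0, 0, 0, 0.4], [0, 0, 0, 0, 0.4]]

```text
time_s: 10.8
position: [0.5101, -0.3083, 0.0079]
tcp_rot: [[0.994, 0.114, 0.001], [0.114, -0.994, -0.001], [0.001, 0.001, -1.0]]
force: [-0.5, -0.4, -0.3]
opening: 0.307
```

Run:
```python
from h import *
st(); c=cam("wrist"); I=c["img"]; cv2.imwrite("pics/w7.png",cv2.resize(I[190:400,240:410],None,fx=2.8,fy=2.8)); np.savez("w7.npz",P=c["P"])
```

```text
t 10.8 pos [ 0.5101 -0.3083  0.0079] yyaw -83.48 F [-0.47 -0.43 -0.3 ] M [-0.059  0.116 -0.051] open 0.307
```

View pics/w7.png

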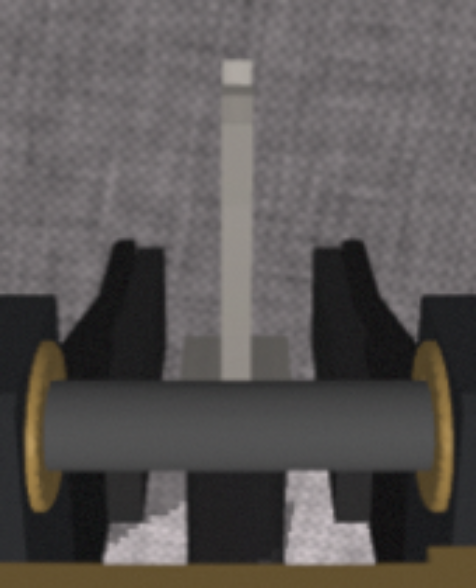

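send_rows:
  plan:
    - [[0, 0, -0.1, 0, 0.4], [0, 0, -0.05, 0, 0.4], [0, 0, 0, 0, 0.4], [0, 0, 0, 0, 0.7], [0, 0, 0, 0, 1], [0, 0, 0, 0, 1], [0, 0, 0, 0, 1], [0, 0, 0, 0, 1], [0, 0, 0, 0, 1], [0, 0, 0, 0, 1], [0, 0, 0, 0, 1]]

```text
time_s: 11.95
position: [0.5097, -0.308, 0.0029]
tcp_rot: [[0.994, 0.114, -0.0], [0.114, -0.994, -0.0], [-0.0, 0.0, -1.0]]
force: [-0.2, 1.0, 1.0]
opening: 0.058
```

Run:
```python
from h import *
st(); c=cam("wrist"); I=c["img"]; cv2.imwrite("pics/w8.png",cv2.resize(I[190:400,240:410],None,fx=2.8,fy=2.8)); np.savez("w8.npz",P=c["P"])
```

```text
t 11.95 pos [ 0.5097 -0.308   0.0029] yyaw -83.48 F [-0.21  0.99  0.97] M [-0.058  0.165  0.001] open 0.058
```

View pics/w8.png

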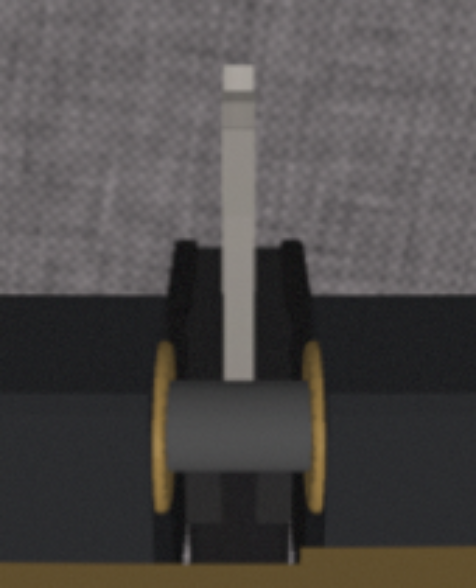

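send_rows:
  plan:
    - [[0, 0, 0.2, 0, 1], [0, 0, 0.5, 0, 1], [0, 0, 0.8, 0, 1], [0, 0, 0.8, -0.12, 1], [-0.13, 0.6, 0, 0, 1], [-0.13, 0.9, 0, 0, 1], [-0.13, 1, 0, 0, 1], [-0.13, 1, 0, 0, 1], [-0.13, 1, 0, 0, 1], [-0.13, 1, 0, 0, 1], [-0.13, 1, 0, 0, 1], [-0.13, 0.9, 0, 0, 1], [-0.14, 0.8, 0, 0, 1], [0, 0, -0.4, 0, 1], [0, 0, -0.4, 0, 1], [0, 0, 0, 0, 1], [0, 0, 0, 0, 1], [0, 0, 0, 0, 1]]

```text
time_s: 13.8
position: [0.4747, -0.0626, 0.0481]
tcp_rot: [[0.995, 0.101, 0.001], [0.101, -0.995, -0.0], [0.001, 0.0, -1.0]]
force: [0.9, -0.5, -1.0]
opening: 0.055
```

Run:
```python
from h import *
st(); c=cam("wrist"); I=c["img"]; cv2.imwrite("pics/w9.png",I); np.savez("w9.npz",P=c["P"])
cv2.imwrite("pics/w9a.png",cv2.resize(I[80:290,250:410],None,fx=2.8,fy=2.8,interpolation=cv2.INTER_NEAREST))
```

```text
t 13.8 pos [ 0.4747 -0.0626  0.0481] yyaw -84.22 F [ 0.9  -0.54 -1.02] M [-0.046  0.152  0.015] open 0.055
```

View pics/w9.png

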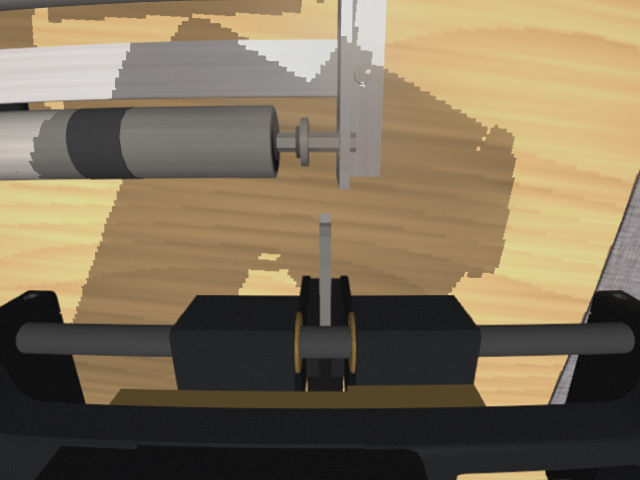

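View pics/w9a.png

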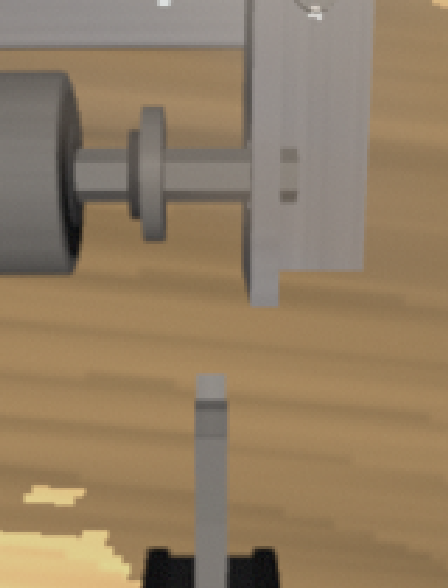

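```bash
cat >> h.py <<'E'
TH=np.radians(5.82); TR=np.array([[np.cos(TH),-np.sin(TH)],[np.sin(TH),np.cos(TH)]]); TO=np.array([.5407,.03527])
def tr(W): return (np.atleast_2d(W)[:,:2]-TO)@TR*1000
def tcp_tr(): 
    print("TCP track", tr(bot.read_state()["position"]).round(2), bot.read_state()["position"][2].round(4))
E
python3 - <<'E'
from h import *
c=imaging.capture("wrist"); c["P"]=np.load("w9.npz")["P"]; tcp_tr()
n=lambda x,y:(250+x/2.8-.5,80+y/2.8-.5)
print("rail in",tr(unproj(c,[n(250,304),n(279,304)],.072)))
print("flange outer",tr(unproj(c,[n(165,170)],.069)),"inner",tr(unproj(c,[n(141,170)],.069)))
print("axle",tr(unproj(c,[n(200,150),n(200,200)],.060)))
print("fork tip L,R",tr(unproj(c,[n(195,405),n(228,405)],.071)), "mid neck",tr(unproj(c,[n(195,545),n(228,545)],.071)))
print("rail line",tr(unproj(c,[n(245,50),n(250,304)],.072)))
E
```

```text
TCP track [[-75.63 -90.55]] 0.0482
rail in [[ -18.02411401  -96.80168774]
 [ -18.02134152 -100.99302935]]
flange outer [[  0.68998419 -84.6248828 ]] inner [[  0.69625954 -81.20894182]]
axle [[  3.29120943 -89.5144822 ]
 [ -4.07984911 -89.49172903]]
fork tip L,R [[-33.41460119 -88.7670379 ]
 [-33.41499478 -93.7111899 ]] mid neck [[-56.11878869 -88.65504497]
 [-56.1189195  -93.82255796]]
rail line [[ 16.63046623 -95.77167941]
 [-18.02411401 -96.80168774]]
```

send_rows:
  plan:
    - [[0.18, 0.018, 0, 0, 1], [0.18, 0.018, 0, 0, 1], [0.18, 0.018, 0, 0, 1], [0.18, 0.018, 0, 0, 1], [0.18, 0.018, 0, 0, 1], [0, 0, 0, 0, 1], [0, 0, 0, 0, 1]]

```text
time_s: 14.6
position: [0.5012, -0.0591, 0.0478]
tcp_rot: [[0.995, 0.102, -0.0], [0.102, -0.995, 0.0], [-0.0, -0.0, -1.0]]
force: [-0.0, -0.3, -1.0]
opening: 0.054
```

Run:
```python
from h import *
st(); c=cam("wrist"); I=c["img"]; np.savez("w10.npz",P=c["P"]); tcp_tr()
cv2.imwrite("pics/w10a.png",cv2.resize(I[120:300,250:410],None,fx=3.2,fy=3.2,interpolation=cv2.INTER_NEAREST))
```

```text
t 14.6 pos [ 0.5012 -0.0591  0.0478] yyaw -84.15 F [-0.03 -0.25 -0.96] M [-0.076  0.11   0.026] open 0.054
TCP track [[-49.12 -89.82]] 0.0477
```

View pics/w10a.png

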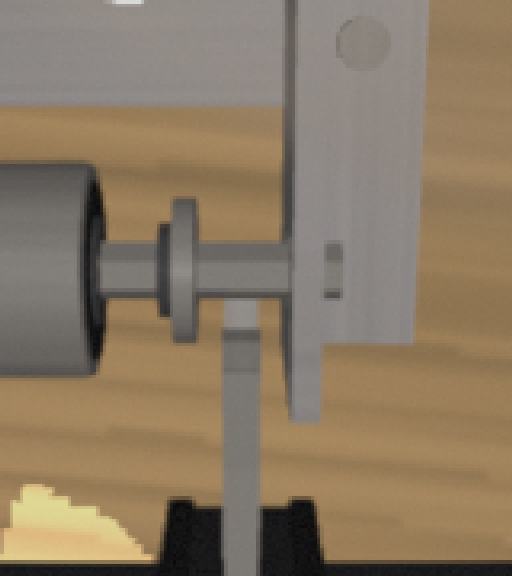

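send_rows:
  plan:
    - [[0.15, 0.013, 0, 0, 1], [0.15, 0.013, 0, 0, 1], [0.15, 0.013, 0, 0, 1], [0.13, 0.012, 0, 0, 1], [0, 0, 0, 0, 1], [0, 0, 0, 0, 1]]

```text
time_s: 15.25
position: [0.5187, -0.0576, 0.0478]
tcp_rot: [[0.995, 0.102, -0.0], [0.102, -0.995, 0.0], [-0.0, -0.0, -1.0]]
force: [-1.0, -0.4, -1.6]
opening: 0.052
```

Run:
```python
from h import *
st(); c=cam("wrist"); I=c["img"]; np.savez("w11.npz",P=c["P"]); tcp_tr()
cv2.imwrite("pics/w11a.png",cv2.resize(I[120:300,250:410],None,fx=3.2,fy=3.2,interpolation=cv2.INTER_NEAREST))
```

```text
t 15.25 pos [ 0.5187 -0.0576  0.0478] yyaw -84.16 F [-1.04 -0.36 -1.57] M [-0.07   0.151  0.017] open 0.052
TCP track [[-31.56 -90.16]] 0.0478
```

View pics/w11a.png

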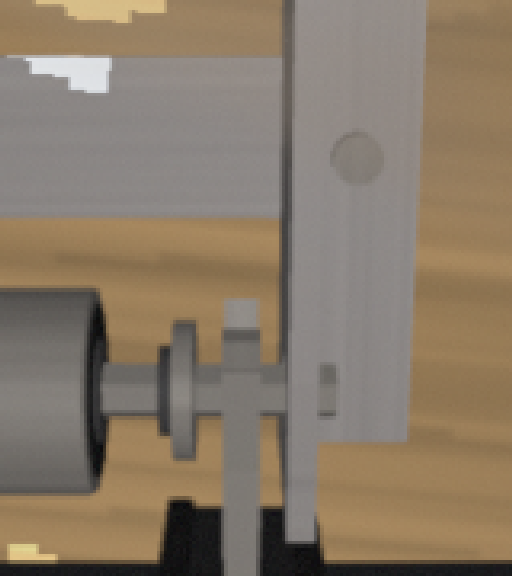

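send_rows:
  plan:
    - [[-0.004, 0.04, 0, 0, 1], [-0.004, 0.04, 0, 0, 1], [-0.004, 0.04, 0, 0, 1], [-0.004, 0.04, 0, 0, 1], [-0.004, 0.04, 0, 0, 1], [0, 0, 0, 0, 1], [0, 0, 0, 0, 1]]

```text
time_s: 16.0
position: [0.5185, -0.0522, 0.0479]
tcp_rot: [[0.995, 0.102, 0.001], [0.102, -0.995, -0.001], [0.001, 0.001, -1.0]]
force: [0.3, -2.5, -2.6]
opening: 0.056
```

```bash
cat >> h.py <<'E'
def look(name,box=(120,300,250,410),f=3.2):
    st(); tcp_tr(); c=cam("wrist"); np.savez(name+".npz",P=c["P"]); I=c["img"]; cv2.imwrite("pics/"+name+".png",I)
    a,b,l,r=box; cv2.imwrite("pics/"+name+"a.png",cv2.resize(I[a:b,l:r],None,fx=f,fy=f,interpolation=cv2.INTER_NEAREST))
E
python3 -c "
from h import *
look('w12')"
```

```text
t 16.0 pos [ 0.5185 -0.0522  0.0479] yyaw -84.17 F [ 0.25 -2.49 -2.58] M [-0.589  0.087 -0.127] open 0.056
TCP track [[-30.94 -84.76]] 0.0479
```

View pics/w12a.png

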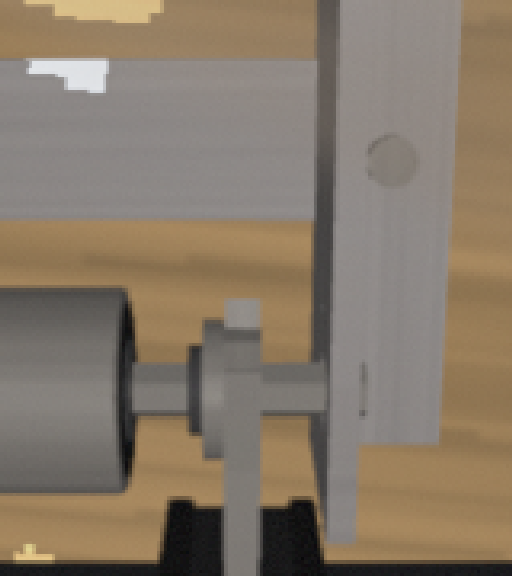

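send_rows:
  plan:
    - [[-0.003, 0.03, 0, 0, 1], [-0.003, 0.03, 0, 0, 1], [-0.002, 0.02, 0, 0, 1], [0, 0, 0, 0, 1], [0, 0, 0, 0, 1]]

```text
time_s: 16.55
position: [0.5183, -0.05, 0.0479]
tcp_rot: [[0.995, 0.102, 0.001], [0.102, -0.995, -0.001], [0.001, 0.001, -1.0]]
force: [-0.5, -5.0, -3.1]
opening: 0.055
```

```bash
python3 -c "
from h import *
look('w13')"
```

```text
t 16.55 pos [ 0.5183 -0.05    0.0479] yyaw -84.16 F [-0.53 -5.   -3.05] M [-1.057  0.12  -0.149] open 0.055
TCP track [[-30.91 -82.52]] 0.0479
```

View pics/w13a.png

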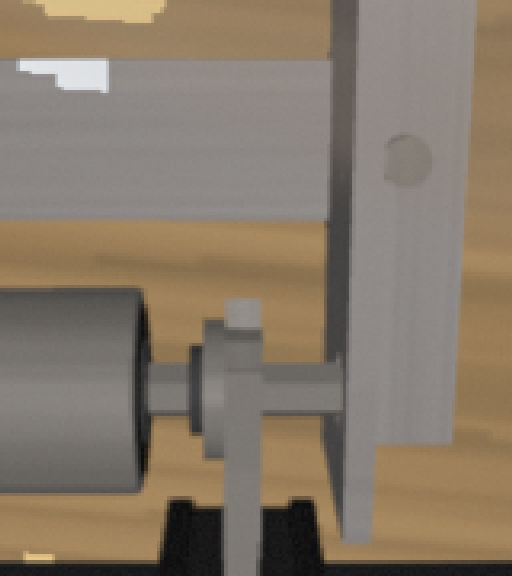

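send_rows:
  plan:
    - [[-0.003, 0.03, 0, 0, 1], [-0.003, 0.03, 0, 0, 1], [-0.003, 0.03, 0, 0, 1], [-0.001, 0.01, 0, 0, 1], [0, 0, 0, 0, 1], [0, 0, 0, 0, 1]]

```text
time_s: 17.2
position: [0.5184, -0.0475, 0.048]
tcp_rot: [[0.995, 0.102, 0.002], [0.102, -0.995, -0.002], [0.002, 0.002, -1.0]]
force: [0.5, -7.0, -3.4]
opening: 0.049
```

```bash
python3 -c "
from h import *
look('w14')"
```

```text
t 17.2 pos [ 0.5184 -0.0475  0.048 ] yyaw -84.16 F [ 0.5  -7.04 -3.42] M [-1.41   0.077 -0.176] open 0.049
TCP track [[-30.56 -80.1 ]] 0.048
```

View pics/w14a.png

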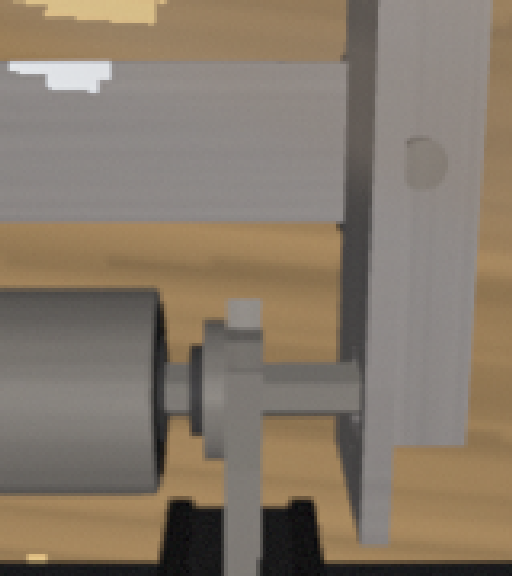

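send_rows:
  plan:
    - [[-0.003, 0.03, 0, 0, 1], [-0.003, 0.03, 0, 0, 1], [-0.002, 0.02, 0, 0, 1], [0, 0, 0, 0, 1], [0, 0, 0, 0, 1], [0, 0, 0, 0, 1]]

```text
time_s: 17.85
position: [0.5185, -0.0455, 0.0481]
tcp_rot: [[0.995, 0.102, 0.002], [0.102, -0.995, -0.002], [0.002, 0.003, -1.0]]
force: [0.4, -7.8, -3.5]
opening: 0.053
```

```bash
python3 -c "
from h import *
look('w15')"
```

```text
t 17.85 pos [ 0.5185 -0.0455  0.0481] yyaw -84.16 F [ 0.41 -7.81 -3.54] M [-1.57   0.074 -0.229] open 0.053
TCP track [[-30.29 -78.14]] 0.0481
```

View pics/w15a.png

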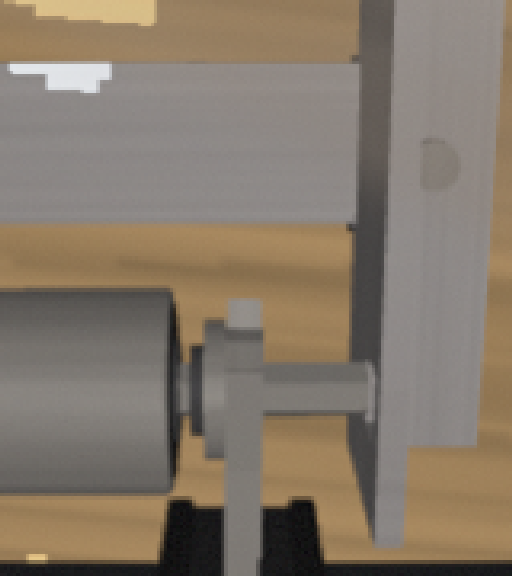

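send_rows:
  plan:
    - [[-0.002, 0.015, 0, 0, 1], [-0.002, 0.015, 0, 0, 1], [0, 0, 0, 0, 1], [0, 0, 0, 0, 1]]

```text
time_s: 18.3
position: [0.5185, -0.0448, 0.0481]
tcp_rot: [[0.995, 0.102, 0.003], [0.102, -0.995, -0.003], [0.002, 0.003, -1.0]]
force: [0.9, -9.5, -2.8]
opening: 0.052
```

```bash
python3 -c "
from h import *
look('w16',(210,270,290,390),7)"
```

```text
t 18.3 pos [ 0.5185 -0.0448  0.0481] yyaw -84.16 F [ 0.93 -9.48 -2.82] M [-1.652  0.095 -0.21 ] open 0.052
TCP track [[-30.25 -77.41]] 0.0481
```

View pics/w16a.png

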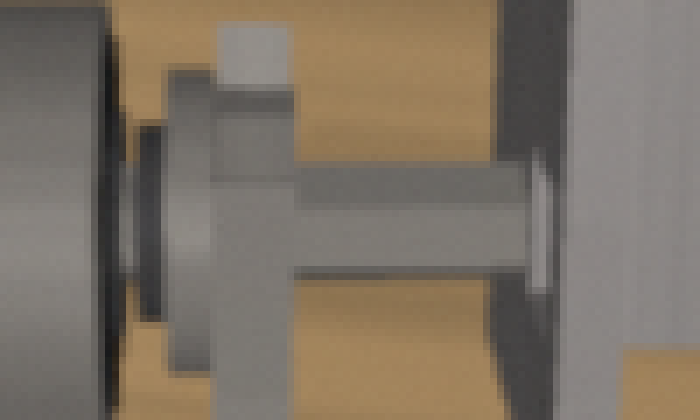

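send_rows:
  plan:
    - [[-0.002, 0.015, 0, 0, 1], [0, 0, 0, 0, 1], [0, 0, 0.04, 0, 1], [0, 0, 0.05, 0, 1], [0, 0, 0.05, 0, 1], [0, 0, 0.05, 0, 1], [0, 0, 0, 0, 1]]

```text
time_s: 19.05
position: [0.5188, -0.0446, 0.054]
tcp_rot: [[0.995, 0.102, 0.003], [0.102, -0.995, -0.003], [0.003, 0.003, -1.0]]
force: [0.9, -9.4, -4.1]
opening: 0.057
```

```bash
python3 -c "
from h import *
look('w17',(120,300,250,410),3.2)"
```

```text
t 19.05 pos [ 0.5188 -0.0446  0.054 ] yyaw -84.16 F [ 0.91 -9.39 -4.13] M [-1.766  0.006 -0.303] open 0.057
TCP track [[-29.93 -77.18]] 0.054
```

View pics/w17a.png

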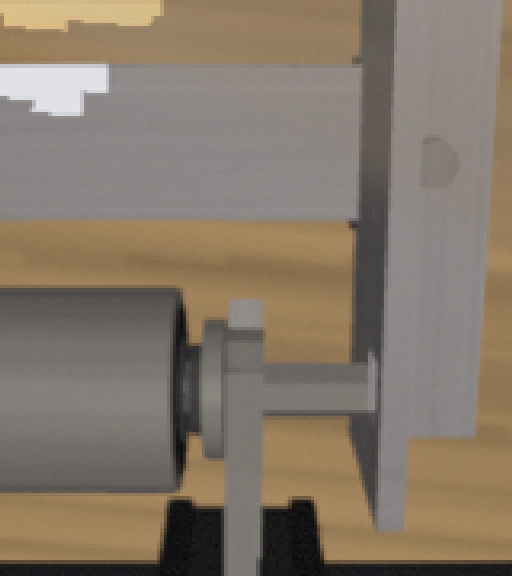

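send_rows:
  plan:
    - [[0, 0, 0.06, 0, 1], [0, 0, 0.06, 0, 1], [0, 0, 0.06, 0, 1], [0, 0, 0.06, 0, 1], [0, 0, 0.06, 0, 1], [0, 0, 0, 0, 1]]

```text
time_s: 19.7
position: [0.5189, -0.0447, 0.0631]
tcp_rot: [[0.995, 0.102, 0.004], [0.102, -0.995, -0.003], [0.003, 0.004, -1.0]]
force: [0.8, -10.1, -2.7]
opening: 0.052
```

```bash
python3 -c "
from h import *
look('w18',(120,300,250,410),3.2)"
```

```text
t 19.7 pos [ 0.5189 -0.0447  0.0631] yyaw -84.16 F [  0.78 -10.06  -2.7 ] M [-1.866  0.043 -0.267] open 0.052
TCP track [[-29.76 -77.31]] 0.0631
```

View pics/w18a.png

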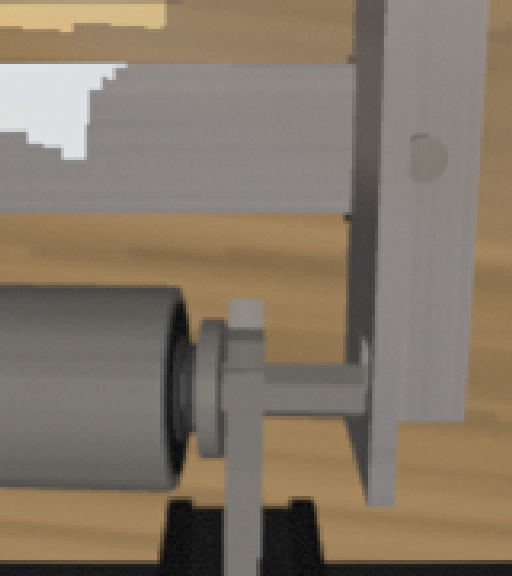

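send_rows:
  plan:
    - [[0.002, -0.02, 0, 0, 1], [0, 0, 0.06, 0, 1], [0, 0, 0.06, 0, 1], [0, 0, 0.06, 0, 1], [0, 0, 0.05, 0, 1], [0, 0, 0, 0, 1]]

```text
time_s: 20.35
position: [0.5189, -0.0452, 0.07]
tcp_rot: [[0.995, 0.102, 0.004], [0.102, -0.995, -0.003], [0.003, 0.004, -1.0]]
force: [1.6, -9.4, -2.8]
opening: 0.053
```

```bash
python3 -c "
from h import *
look('w19',(120,300,250,410),3.2)
c=cam('scene'); u=proj(c,[[.548,-.058,.07]])[0].astype(int); print(u); cv2.imwrite('pics/s19.png',cv2.convertScaleAbs(cv2.resize(c['img'][u[1]-30:u[1]+30,u[0]-40:u[0]+60],None,fx=7,fy=7,interpolation=cv2.INTER_CUBIC),alpha=1.6))"
```

```text
t 20.35 pos [ 0.5189 -0.0452  0.07  ] yyaw -84.16 F [ 1.64 -9.38 -2.77] M [-1.729  0.029 -0.267] open 0.053
TCP track [[-29.83 -77.85]] 0.07
[275 258]
```

View pics/w19a.png

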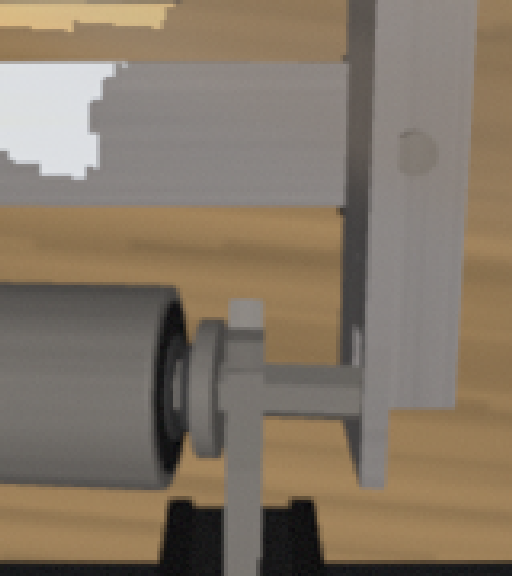

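View pics/s19.png

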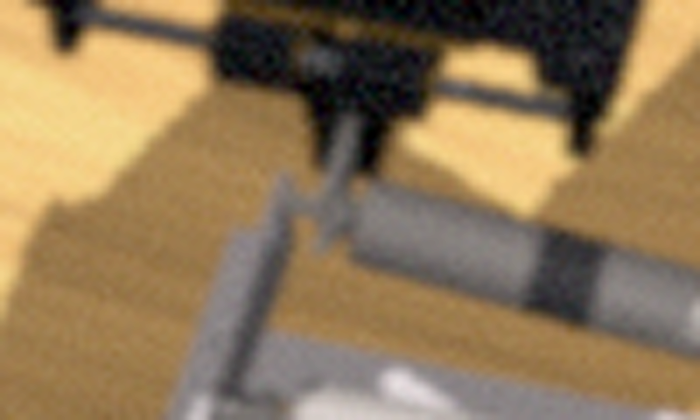

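send_rows:
  plan:
    - [[0.004, -0.038, 0, 0, 1], [0.004, -0.038, 0, 0, 1], [0.004, -0.038, 0, 0, 1], [0.004, -0.038, 0, 0, 1], [0.004, -0.038, 0, 0, 1], [0.004, -0.038, 0, 0, 1], [0.004, -0.038, 0, 0, 1], [0.004, -0.038, 0, 0, 1], [0, 0, 0, 0, 1], [0, 0, 0, 0, 1]]

```text
time_s: 21.45
position: [0.5182, -0.0524, 0.0694]
tcp_rot: [[0.995, 0.102, 0.0], [0.102, -0.995, -0.0], [0.0, 0.0, -1.0]]
force: [0.6, -4.8, -2.7]
opening: 0.05
```

```bash
python3 -c "
from h import *
look('w20',(120,300,250,410),3.2)"
```

```text
t 21.45 pos [ 0.5182 -0.0524  0.0694] yyaw -84.17 F [ 0.64 -4.78 -2.7 ] M [-0.856  0.088 -0.132] open 0.05
TCP track [[-31.26 -84.93]] 0.0694
```

View pics/w20a.png

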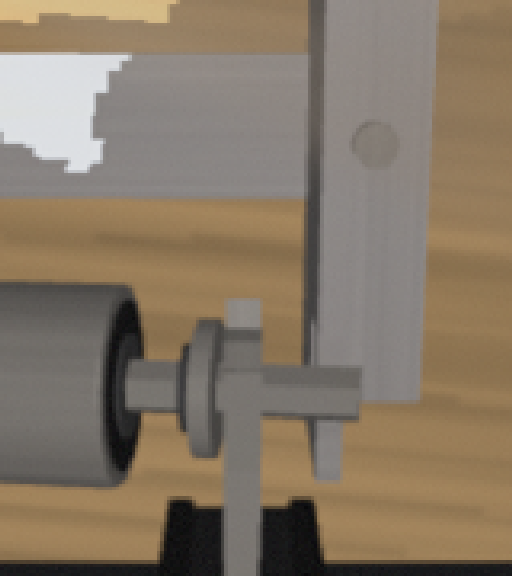

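send_rows:
  plan:
    - [[0.004, -0.04, 0, 0, 1], [0.004, -0.04, 0, 0, 1], [0.004, -0.04, 0, 0, 1], [0.004, -0.04, 0, 0, 1], [0, 0, 0, 0, 1], [0, 0, 0, 0, 1]]

```text
time_s: 22.1
position: [0.5184, -0.0568, 0.0694]
tcp_rot: [[0.995, 0.102, -0.0], [0.102, -0.995, 0.0], [-0.0, -0.0, -1.0]]
force: [-0.7, 0.4, -2.7]
opening: 0.058
```

```bash
python3 -c "
from h import *
look('w21',(120,300,250,410),3.2)"
```

```text
t 22.1 pos [ 0.5184 -0.0568  0.0694] yyaw -84.17 F [-0.72  0.36 -2.7 ] M [-0.004  0.099  0.043] open 0.058
TCP track [[-31.49 -89.38]] 0.0694
```

View pics/w21a.png

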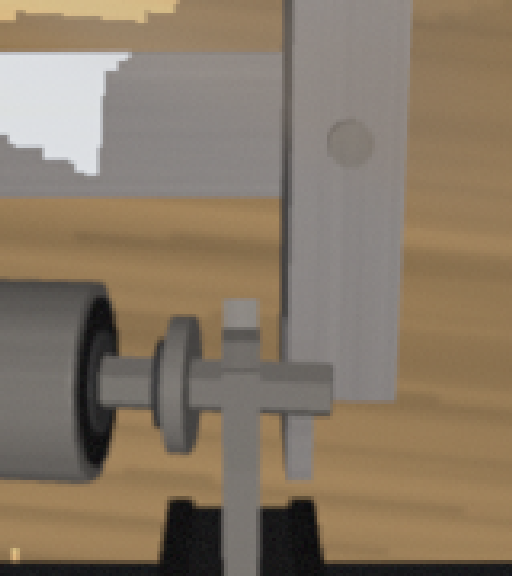

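send_rows:
  plan:
    - [[0, 0, -0.04, 0, 1], [0, 0, -0.04, 0, 1], [0, 0, -0.04, 0, 1], [0, 0, -0.04, 0, 1], [0, 0, -0.04, 0, 1], [0, 0, -0.03, 0, 1], [0, 0, 0, 0, 1], [0, 0, 0, 0, 1]]

```text
time_s: 22.95
position: [0.5187, -0.0571, 0.0626]
tcp_rot: [[0.995, 0.102, 0.0], [0.102, -0.995, -0.0], [0.0, 0.0, -1.0]]
force: [0.9, -0.3, -1.7]
opening: 0.056
```

```bash
python3 -c "
from h import *
look('w22',(120,300,250,410),3.2)"
```

```text
t 22.95 pos [ 0.5187 -0.0571  0.0626] yyaw -84.17 F [ 0.88 -0.29 -1.69] M [-0.014  0.112  0.007] open 0.056
TCP track [[-31.21 -89.71]] 0.0626
```

View pics/w22a.png

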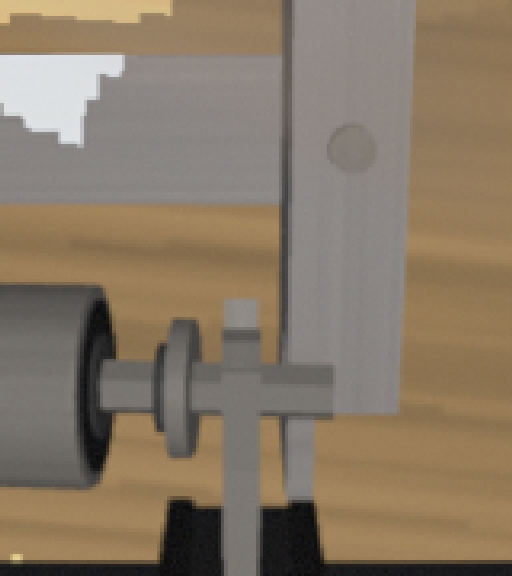

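send_rows:
  plan:
    - [[-0.08, -0.008, 0, 0, 1], [-0.1, -0.01, 0, 0, 1], [-0.1, -0.01, 0, 0, 1], [-0.1, -0.01, 0, 0, 1], [-0.1, -0.01, 0, 0, 1], [-0.1, -0.01, 0, 0, 1], [0, 0, 0, 0, 1]]

```text
time_s: 23.7
position: [0.5005, -0.0587, 0.0625]
tcp_rot: [[0.995, 0.101, -0.001], [0.101, -0.995, 0.0], [-0.001, -0.0, -1.0]]
force: [0.1, 0.9, -1.7]
opening: 0.053
```

```bash
python3 -c "
from h import *
look('w23',(120,300,250,410),3.2)"
```

```text
t 23.7 pos [ 0.5005 -0.0587  0.0625] yyaw -84.18 F [ 0.12  0.87 -1.74] M [-0.08   0.12   0.005] open 0.053
TCP track [[-49.49 -89.45]] 0.0625
```

View pics/w23a.png

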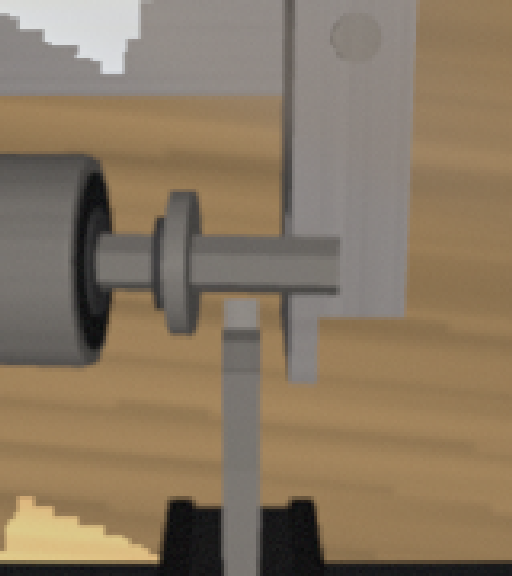

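send_rows:
  plan:
    - [[-0.3, -0.03, 0, 0.12, 1], [-0.4, -0.04, 0, 0, 1], [-0.3, -0.03, 0, 0, 1], [0.11, -0.6, 0, 0, 1], [0.15, -0.9, 0, 0, 1], [0.15, -1, 0, 0, 1], [0.15, -1, 0, 0, 1], [0.15, -1, 0, 0, 1], [0.15, -1, 0, 0, 1], [0.15, -1, 0, 0, 1], [0.15, -0.9, 0, 0, 1], [0.15, -0.8, 0, 0, 1], [0, 0, -0.5, 0, 1], [0, 0, -0.7, 0, 1], [0, 0, -0.5, 0, 1], [0, 0, 0, 0, 1], [0, 0, 0, 0, 1]]

```text
time_s: 25.45
position: [0.5099, -0.3068, 0.011]
tcp_rot: [[0.993, 0.114, -0.001], [0.114, -0.993, 0.001], [-0.001, -0.002, -1.0]]
force: [1.0, -0.7, -1.7]
opening: 0.053
```

```bash
python3 -c "
from h import *
look('w24',(120,300,250,410),3.2)"
```

```text
t 25.45 pos [ 0.5099 -0.3068  0.011 ] yyaw -83.45 F [ 1.   -0.66 -1.65] M [-0.095  0.1    0.   ] open 0.053
TCP track [[ -65.28 -337.18]] 0.011
```

View pics/w24.png

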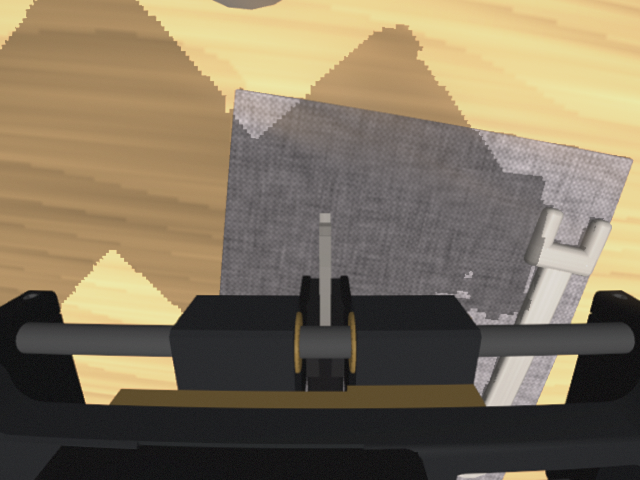

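Back over its place; lower 8 mm slowly, open partly, rise.

send_rows:
  plan:
    - [[0, -0.03, -0.12, 0, 1], [0, 0, -0.08, 0, 1], [0, 0, -0.05, 0, 1], [0, 0, -0.02, 0, 1], [0, 0, 0, 0, 1]]

```text
time_s: 26.0
position: [0.5105, -0.3087, 0.0035]
tcp_rot: [[0.994, 0.114, -0.0], [0.114, -0.994, 0.0], [-0.0, -0.0, -1.0]]
force: [0.7, -0.9, -1.7]
opening: 0.059
```

```bash
python3 -c "
from h import *
st()"
```

```text
t 26.0 pos [ 0.5105 -0.3087  0.0035] yyaw -83.48 F [ 0.7  -0.85 -1.68] M [-0.069  0.119  0.023] open 0.059
```

send_rows:
  plan:
    - [[0, 0, -0.03, 0, 1], [0, 0, 0, 0, 1], [0, 0, 0, 0, 1]]

```text
time_s: 26.3
position: [0.5106, -0.3089, 0.0029]
tcp_rot: [[0.994, 0.114, 0.0], [0.114, -0.994, -0.0], [0.0, 0.0, -1.0]]
force: [-0.6, 0.4, 1.4]
opening: 0.052
```

send_rows:
  plan:
    - [[0, 0, 0, 0, 0.8], [0, 0, 0, 0, 0.5], [0, 0, 0, 0, 0.4], [0, 0, 0, 0, 0.4], [0, 0, 0, 0, 0.4], [0, 0, 0.2, 0, 0.4], [0, 0, 0.5, 0, 0.4], [0, 0, 1, 0, 0.3], [0, 0, 1, 0, 0.3], [0, 0, 1, 0, 0.3]]

```text
time_s: 27.3
position: [0.5106, -0.3088, 0.1159]
tcp_rot: [[0.994, 0.114, 0.001], [0.114, -0.994, -0.001], [0.001, 0.001, -1.0]]
force: [0.4, -0.3, -0.7]
opening: 0.349
```

Run:
```python
from h import *
look('w25',(120,300,250,410),3.2)
c=imaging.capture("wrist")
def L(f,p,z):
    c["P"]=np.load(f+".npz")["P"]; return tr(unproj(c,[p],z))[0]
for z in (.03,.04,.05,.06,.07):
    print(z,L("w9",(250+100/2.8,80+47/2.8),z),L("w11",(250+100/3.2,120+217/3.2),z),L("w1",(360+100/5.4,80+215/5.4),z),L("w1",(360+100/5.4,80+48/5.4),z))
```

```text
t 27.3 pos [ 0.5106 -0.3088  0.1159] yyaw -83.48 F [ 0.44 -0.29 -0.75] M [-0.044  0.175 -0.065] open 0.349
TCP track [[ -64.82 -339.21]] 0.1159
0.03 [ 20.07755014 -71.99447645] [ 19.35669029 -67.81293665] [ 20.25620297 -74.54514089] [ 45.1710374  -73.47965073]
0.04 [ 19.31395553 -73.03030572] [ 21.02657625 -69.04900621] [ 20.08376801 -73.12033219] [ 44.21658073 -72.08828541]
0.05 [ 18.55036092 -74.06613498] [ 22.69646221 -70.28507577] [ 19.91133306 -71.69552348] [ 43.26212407 -70.69692008]
0.06 [ 17.78676631 -75.10196425] [ 24.36634817 -71.52114533] [ 19.7388981  -70.27071477] [ 42.30766741 -69.30555476]
0.07 [ 17.02317169 -76.13779351] [ 26.03623413 -72.75721489] [ 19.56646314 -68.84590606] [ 41.35321074 -67.91418944]
```

View pics/w25.png

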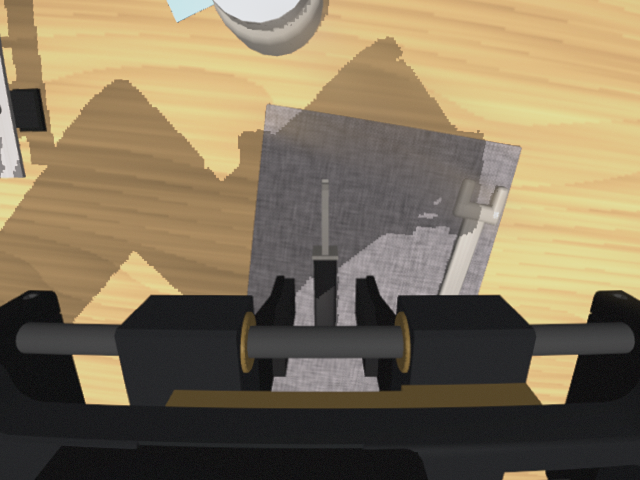

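send_rows:
  plan:
    - [[0, 0.3, 0.6, 0.974, 0], [0.07, 0.6, 0.6, 0.974, 0], [0.07, 0.72, 0.5, 0.974, 0], [0.07, 0.72, 0.4, 0.974, -0.15], [0.07, 0.72, 0, 0.974, -0.15], [0.07, 0.72, 0, 0.974, -0.15], [0.07, 0.72, 0, 0.974, -0.15], [0.07, 0.72, 0, 0.974, -0.15], [0.07, 0.72, 0, 0.974, -0.15], [0.07, 0.72, 0, 0.974, -0.15], [0.07, 0.72, 0, 0.974, -0.15], [0.07, 0.72, 0, 0.974, -0.15], [0.07, 0.72, 0, 0.974, -0.15], [0.07, 0.72, 0, 0.974, -0.15], [0.07, 0.7, 0, 0.974, -0.15], [0.09, 0.6, 0, 0.974, -0.15], [0, 0, 0, 0, -0.15], [0, 0, 0, 0, -0.15]]

```text
time_s: 29.2
position: [0.5423, 0.0165, 0.1766]
tcp_rot: [[-0.101, 0.995, -0.0], [0.995, 0.101, -0.0], [-0.0, -0.0, -1.0]]
force: [-0.7, -0.1, 0.4]
opening: 0.577
```

Run:
```python
from h import *
look('w26')
```

```text
t 29.2 pos [0.5423 0.0165 0.1766] yyaw 5.77 F [-0.66 -0.07  0.42] M [-0.086  0.042 -0.005] open 0.577
TCP track [[ -0.29 -18.86]] 0.1766
```

View pics/w26.png

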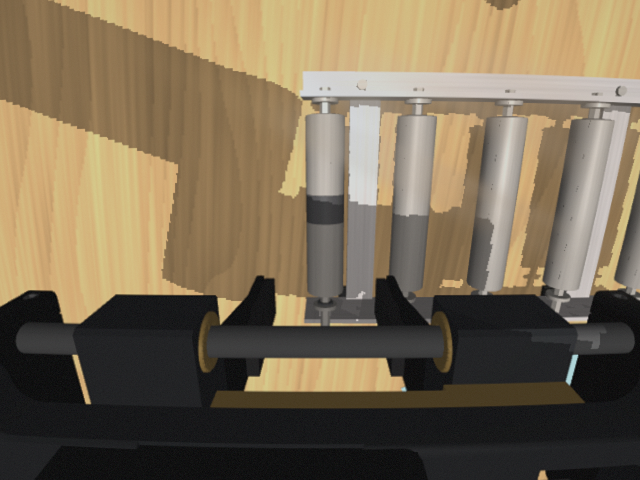

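Run:
```python
from h import *
c=imaging.capture("wrist"); c["P"]=np.load("w26.npz")["P"]
print(tr(unproj(c,[(325.2,195),(325.2,223),(325.2,209)],.082)))
print("L end tube",tr(unproj(c,[(308,115),(343,115),(325,106)],.073)))
print("R end tube",tr(unproj(c,[(309,297),(344,297)],.073)))
```

```text
[[ 0.32793959 13.00539132]
 [ 0.32812209 -8.51203297]
 [ 0.32800601  2.36883328]]
L end tube [[-12.10496383  69.99286953]
 [ 13.21583615  69.98714958]
 [  0.19457691  76.18764338]]
R end tube [[-13.27134494 -75.26104388]
 [ 16.13570165 -75.27355955]]
```

send_rows:
  plan:
    - [[-0.025, 0.34, -0.3, 0, -0.15], [-0.025, 0.34, -0.3, 0, -0.15], [0, 0, -0.9, 0, -0.15], [0, 0, -0.9, 0, -0.15], [0, 0, -0.9, 0, -0.15], [0, 0, -0.5, 0, -0.15], [0, 0, -0.3, 0, -0.15], [0, 0, -0.1, 0, -0.15], [0, 0, 0, 0, -0.15], [0, 0, 0, 0, -0.15]]

```text
time_s: 30.3
position: [0.5417, 0.0369, 0.0512]
tcp_rot: [[-0.101, 0.995, 0.001], [0.995, 0.101, -0.0], [-0.0, 0.001, -1.0]]
force: [-0.3, 1.0, 0.6]
opening: 0.575
```

Run:
```python
from h import *
look('w27')
```

```text
t 30.3 pos [0.5417 0.0369 0.0512] yyaw 5.81 F [-0.28  1.04  0.58] M [-0.058  0.088 -0.058] open 0.575
TCP track [[1.18 1.5 ]] 0.0512
```

View pics/w27.png

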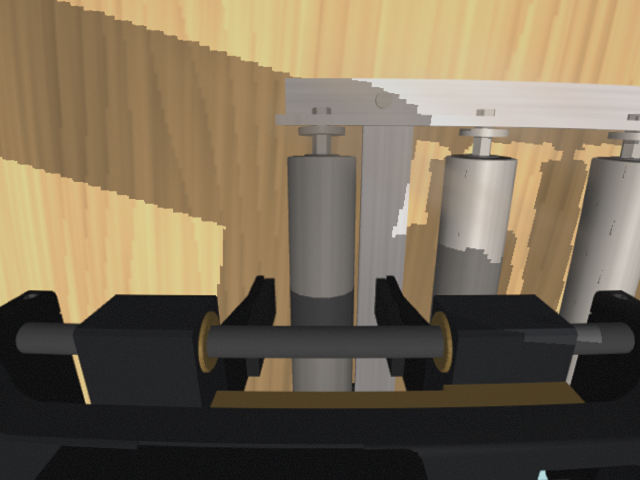

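send_rows:
  plan:
    - [[-0.03, 0, 0, 0, 0.1], [0, 0, 0, 0, 0.25], [0, 0, 0, 0, 0.5], [0, 0, 0, 0, 1], [0, 0, 0, 0, 1], [0, 0, 0, 0, 1], [0, 0, 0, 0, 1], [0, 0, 0, 0, 1]]

```text
time_s: 31.15
position: [0.5404, 0.0369, 0.0507]
tcp_rot: [[-0.101, 0.995, 0.0], [0.995, 0.101, -0.0], [-0.0, 0.0, -1.0]]
force: [-0.6, 0.7, 3.2]
opening: 0.336
```

Run:
```python
from h import *
look('w28')
```

```text
t 31.15 pos [0.5404 0.0369 0.0507] yyaw 5.81 F [-0.65  0.72  3.24] M [-0.054  0.063  0.019] open 0.336
TCP track [[-0.12  1.62]] 0.0507
```

View pics/w28.png

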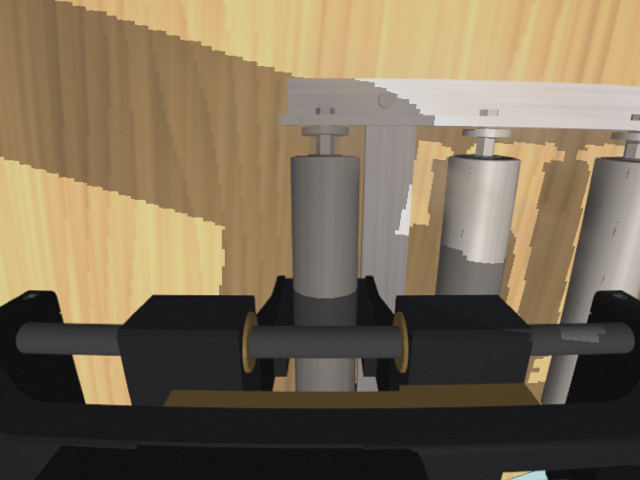

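send_rows:
  plan:
    - [[0.007, -0.066, 0.006, 0, 1], [0.007, -0.066, 0.006, 0, 1], [0.007, -0.066, 0.006, 0, 1], [0.007, -0.066, 0.006, 0, 1], [0.007, -0.066, 0.006, 0, 1], [0.007, -0.066, 0.006, 0, 1], [0.007, -0.066, 0.006, 0, 1], [0, 0, 0, 0, 1], [0, 0, 0, 0, 1]]

```text
time_s: 32.1
position: [0.5412, 0.0236, 0.0516]
tcp_rot: [[-0.101, 0.995, -0.001], [0.995, 0.101, 0.001], [0.001, -0.001, -1.0]]
force: [-0.2, 4.3, -1.8]
opening: 0.336
```

Run:
```python
from h import *
look('w29',(80,290,250,410),2.8)
```

```text
t 32.1 pos [0.5412 0.0236 0.0516] yyaw 5.79 F [-0.16  4.28 -1.84] M [0.58  0.074 0.02 ] open 0.336
TCP track [[ -0.68 -11.7 ]] 0.0516
```

View pics/w29a.png

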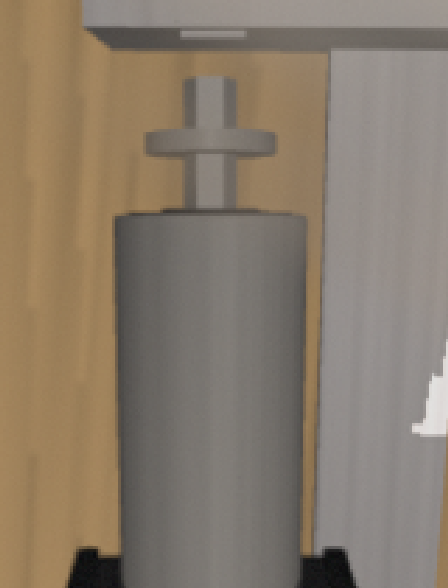

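send_rows:
  plan:
    - [[-0.005, 0.05, 0, 0, 1], [0, 0, 0, 0, 1], [0, 0, 0.1, 0, 1], [0, 0, 0.3, 0, 1], [0, 0, 0.6, 0, 1], [0, 0, 0.8, 0, 1], [0, 0, 0.8, 0, 1], [0, 0, 0.4, 0, 1], [0, 0, 0, 0, 1]]

```text
time_s: 33.05
position: [0.5431, 0.0241, 0.144]
tcp_rot: [[-0.101, 0.995, 0.005], [0.995, 0.101, -0.001], [-0.001, 0.005, -1.0]]
force: [0.8, -0.7, -2.9]
opening: 0.334
```

Run:
```python
from h import *
look('w30')
i=cv2.imread("pics/top0.png"); cv2.imwrite("pics/t30.png",cv2.resize(i[195:335,145:265],None,fx=4.2,fy=4.2,interpolation=cv2.INTER_CUBIC))
```

```text
t 33.05 pos [0.5431 0.0241 0.144 ] yyaw 5.81 F [ 0.83 -0.73 -2.85] M [-0.065  0.004 -0.029] open 0.334
TCP track [[  1.22 -11.33]] 0.144
```

View pics/t30.png

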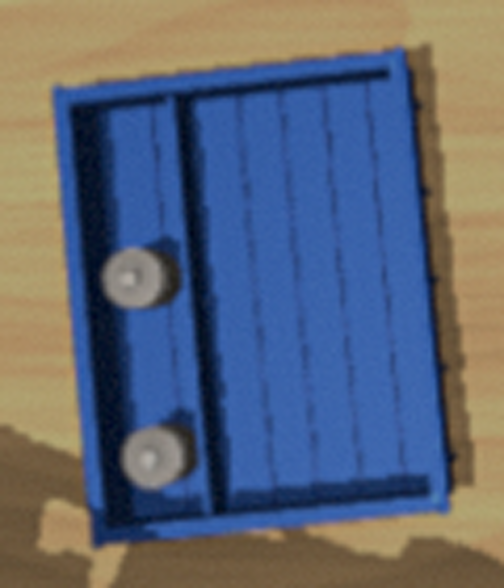

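View pics/w30.png

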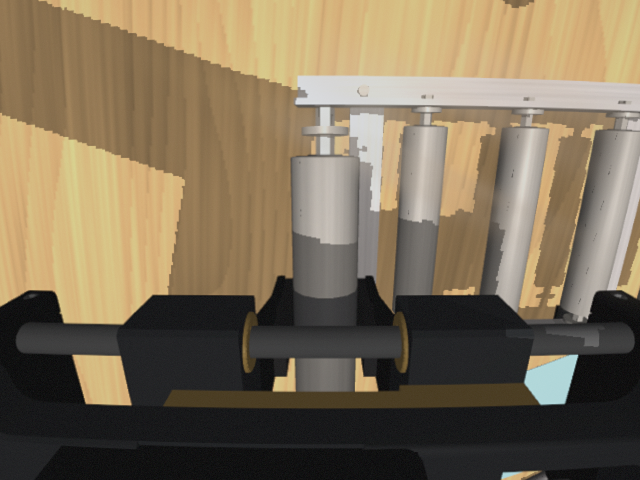

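Run:
```python
from h import *
c=imaging.capture("top"); c["P"]=np.array(c["pose"])
px=np.array([(54,88),(403,50),(448,508),(93,545)])/4.2+[145,195]-.5
W=unproj(c,px,.065)[:,:2]; print(W)
L=np.array([[145,112.5],[145,-112.5],[-145,-112.5],[-145,112.5]])/1000
a=L-L.mean(0);b=W-W.mean(0); th=np.arctan2((a[:,0]*b[:,1]-a[:,1]*b[:,0]).sum(),(a*b).sum())
R=np.array([[np.cos(th),-np.sin(th)],[np.sin(th),np.cos(th)]]); t=W.mean(0)
print(np.degrees(th),t,(W-(L@R.T+t))*1000); print("bay",R@[0,-.032]+t)
```

```text
[[0.55013835 0.47709364]
 [0.57211354 0.24428492]
 [0.27440259 0.21500226]
 [0.25086706 0.44804874]]
5.580076024536457 [0.41188039 0.34610739] [[ 4.88422537  4.92001664]
 [ 4.98112465 -3.95491384]
 [-4.1040552  -5.03890026]
 [-5.76129482  4.07379746]]
bay [0.41499196 0.31425903]
```

send_rows:
  plan:
    - [[-0.1, 0.3, 0, 0.5, 1], [-0.25, 0.55, 0, 0.98, 1], [-0.27, 0.62, 0, 0.98, 1], [-0.27, 0.62, 0, 0.98, 1], [-0.27, 0.62, 0, 0.98, 1], [-0.27, 0.62, 0, 0.98, 1], [-0.27, 0.62, 0, 0.98, 1], [-0.27, 0.62, 0, 0.98, 1], [-0.27, 0.62, 0, 0.98, 1], [-0.27, 0.62, 0, 0.98, 1], [-0.27, 0.62, 0, 0.98, 1], [-0.27, 0.62, 0, 0.98, 1], [-0.27, 0.62, 0, 0.98, 1], [-0.27, 0.62, 0, 0.98, 1], [-0.27, 0.62, 0, 0.98, 1], [-0.27, 0.62, 0, 0.98, 1], [-0.15, 0.2, 0, 0.48, 1], [0, 0, 0, 0, 1], [0, 0, 0, 0, 1]]

```text
time_s: 35.05
position: [0.4125, 0.316, 0.1408]
tcp_rot: [[-0.995, -0.098, -0.002], [-0.098, 0.995, -0.001], [0.002, -0.001, -1.0]]
force: [0.2, -0.4, -3.7]
opening: 0.335
```

Run:
```python
from h import *
look('w31')
c=cam("scene"); cv2.imwrite("pics/s31.png",c["img"][150:400,200:560])
```

```text
t 35.05 pos [0.4125 0.316  0.1408] yyaw 95.62 F [ 0.25 -0.35 -3.73] M [0.006 0.016 0.033] open 0.335
TCP track [[-99.03 292.24]] 0.1408
```

View pics/w31.png

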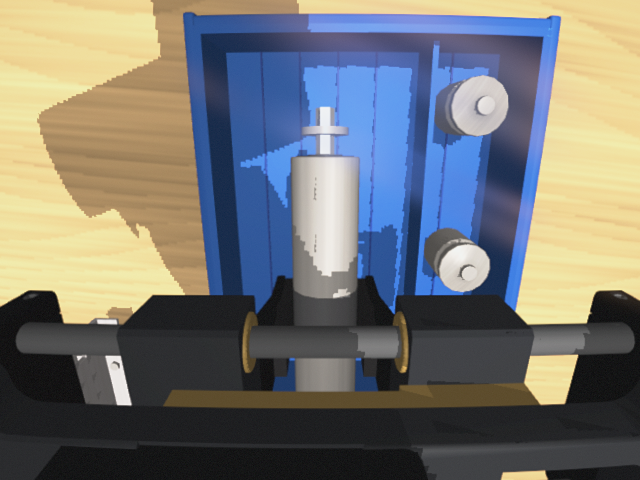

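View pics/s31.png

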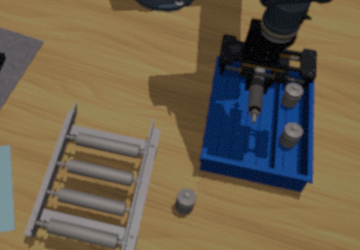

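Run:
```python
from h import *
c=imaging.capture("wrist"); c["P"]=np.load("w31.npz")["P"]; s=bot.read_state()
for p,z in [((234,150),.005),((430,150),.045),((437,45),.045),((440,75),.045),((228,53),.005),((203,34),.065)]:
    W=unproj(c,[p],z)[0]; print(p,((W-s["position"])@s["tcp_rot"]*1000).round(1))
```

```text
(234, 150) [ 63.1 -75.8 136.5]
(430, 150) [65.8 76.  96.4]
(437, 45) [135.7  75.5  96.5]
(440, 75) [116.6  79.   96.5]
(228, 53) [137.6 -75.9 136.5]
(203, 34) [137.8 -75.9  76.5]
```

send_rows:
  plan:
    - [[0, 0, -0.6, 0, 1], [0, 0, -0.9, 0, 1], [0, 0, -0.9, 0, 1], [0, 0, -0.7, 0, 1], [0, 0, -0.5, 0, 1], [0, 0, -0.3, 0, 1], [0, 0, -0.1, 0, 1], [0, 0, 0, 0, 1], [0, 0, 0, 0, 1]]

```text
time_s: 36.1
position: [0.4138, 0.3166, 0.0225]
tcp_rot: [[-0.995, -0.098, 0.001], [-0.098, 0.995, 0.001], [-0.001, 0.0, -1.0]]
force: [-0.4, -0.5, -3.2]
opening: 0.337
```

Run:
```python
from h import *
look('w32')
```

```text
t 36.1 pos [0.4138 0.3166 0.0225] yyaw 95.63 F [-0.41 -0.45 -3.24] M [ 0.027 -0.003 -0.046] open 0.337
TCP track [[-97.74 292.73]] 0.0225
```

View pics/w32.png

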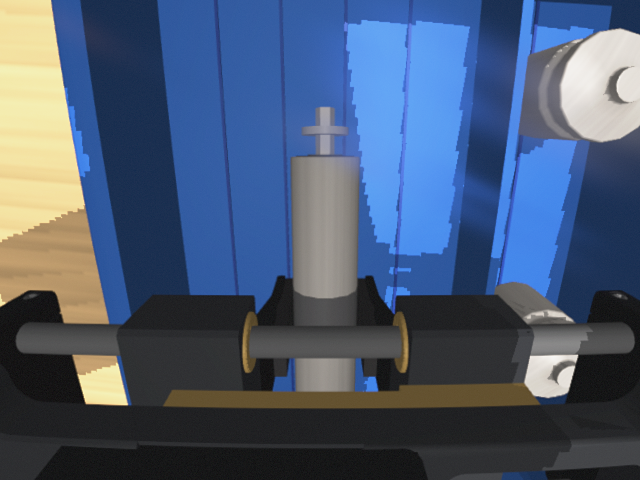

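send_rows:
  plan:
    - [[0, 0, -0.1, 0, 1], [0, 0, -0.1, 0, 1], [0, 0, -0.08, 0, 1], [0, 0, -0.04, 0, 1], [0, 0, 0, 0, 1], [0, 0, 0, 0, 1]]

```text
time_s: 36.75
position: [0.4131, 0.3164, 0.0121]
tcp_rot: [[-0.995, -0.098, -0.0], [-0.098, 0.995, -0.0], [0.0, -0.0, -1.0]]
force: [-0.2, 0.4, -2.1]
opening: 0.337
```

Run:
```python
from h import *
st()
```

```text
t 36.75 pos [0.4131 0.3164 0.0121] yyaw 95.65 F [-0.22  0.39 -2.07] M [ 0.014 -0.045 -0.02 ] open 0.337
```

send_rows:
  plan:
    - [[0, 0, -0.03, 0, 1], [0, 0, -0.03, 0, 1], [0, 0, 0, 0, 1], [0, 0, 0, 0, 1]]

```text
time_s: 37.15
position: [0.4132, 0.3164, 0.0104]
tcp_rot: [[-0.995, -0.098, -0.0], [-0.098, 0.995, -0.0], [0.0, -0.0, -1.0]]
force: [0.1, 0.4, -2.5]
opening: 0.33
```

Run:
```python
from h import *
look('w33')
```

```text
t 37.15 pos [0.4132 0.3164 0.0104] yyaw 95.65 F [ 0.1   0.39 -2.55] M [ 0.036 -0.037  0.009] open 0.33
TCP track [[-98.37 292.64]] 0.0104
```

View pics/w33.png

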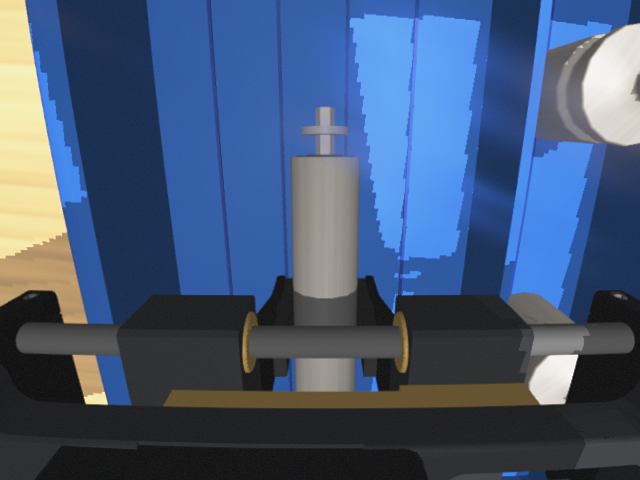

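send_rows:
  plan:
    - [[0, 0, -0.03, 0, 1], [0, 0, -0.03, 0, 1], [0, 0, 0, 0, 1], [0, 0, 0, 0, 1]]

```text
time_s: 37.6
position: [0.4133, 0.3165, 0.0087]
tcp_rot: [[-0.995, -0.098, 0.0], [-0.098, 0.995, 0.0], [-0.0, 0.0, -1.0]]
force: [-0.7, 0.4, -1.8]
opening: 0.334
```

Run:
```python
from h import *
st()
```

```text
t 37.6 pos [0.4133 0.3165 0.0087] yyaw 95.65 F [-0.66  0.4  -1.81] M [0.001 0.003 0.006] open 0.334
```

send_rows:
  plan:
    - [[0, 0, -0.03, 0, 1], [0, 0, -0.03, 0, 1], [0, 0, 0, 0, 1], [0, 0, 0, 0, 1]]

```text
time_s: 38.0
position: [0.4137, 0.3166, 0.007]
tcp_rot: [[-0.995, -0.099, 0.001], [-0.099, 0.995, 0.0], [-0.001, 0.0, -1.0]]
force: [1.7, -0.9, 0.5]
opening: 0.331
```

Run:
```python
from h import *
st()
```

```text
t 38.0 pos [0.4137 0.3166 0.007 ] yyaw 95.66 F [ 1.66 -0.85  0.5 ] M [-0.02  -0.045  0.044] open 0.331
```

send_rows:
  plan:
    - [[0, 0, -0.03, 0, 1], [0, 0, -0.03, 0, 1], [0, 0, 0, 0, 1], [0, 0, 0, 0, 1]]

```text
time_s: 38.4
position: [0.4132, 0.3165, 0.005]
tcp_rot: [[-0.995, -0.098, 0.0], [-0.098, 0.995, 0.0], [-0.0, 0.0, -1.0]]
force: [2.7, 1.3, 1.2]
opening: 0.338
```

Run:
```python
from h import *
look('w34')
```

```text
t 38.4 pos [0.4132 0.3165 0.005 ] yyaw 95.64 F [2.74 1.25 1.25] M [ 0.089 -0.059 -0.032] open 0.338
TCP track [[-98.33 292.72]] 0.005
```

View pics/w34.png

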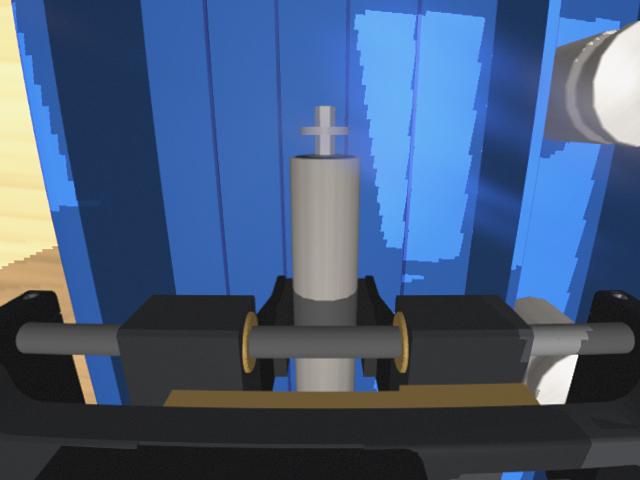

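send_rows:
  plan:
    - [[0, 0, -0.03, 0, 1], [0, 0, 0, 0, 1], [0, 0, 0, 0, 0.4], [0, 0, 0, 0, 0.3], [0, 0, 0, 0, 0.25], [0, 0, 0, 0, 0.2], [0, 0, 0, 0, 0.1], [0, 0, 0, 0, 0], [0, 0, 0, 0, 0], [0, 0, 0, 0, 0], [0, 0, 0.1, 0, 0], [0, 0, 0.3, 0, 0], [0, 0, 0.6, 0, 0], [0, 0, 0.9, 0, 0], [0, 0, 0.9, 0, 0], [0, 0, 0.9, 0, 0], [0, 0, 0.9, 0, 0], [0, 0, 0.4, 0, 0], [0, 0, 0, 0, 0], [0, 0, 0, 0, 0]]

```text
time_s: 40.45
position: [0.4127, 0.3162, 0.1537]
tcp_rot: [[-0.995, -0.098, -0.001], [-0.098, 0.995, -0.0], [0.001, -0.0, -1.0]]
force: [-1.0, -0.4, -1.1]
opening: 0.499
```

Run:
```python
from h import *
look('w35')
c=cam("top"); cv2.imwrite("pics/t35.png",c["img"])
for t in ["roller","fork","plain_end","wrench","piston","jar"]: print(t,[(r["at"],round(r["conf"],2)) for r in mark_of("top",t)[:3]])
```

```text
t 40.45 pos [0.4127 0.3162 0.1537] yyaw 95.65 F [-0.97 -0.38 -1.11] M [ 0.032 -0.005 -0.054] open 0.499
TCP track [[-98.9  292.45]] 0.1537
roller []
fork [([0.4684, -0.3127, 0.0033], 0.77), ([0.539, -0.3015, 0.0142], 0.51)]
plain_end [([0.3248, 0.3077, 0.0225], 0.67)]
wrench [([0.4774, -0.4197, 0.0028], 0.88)]
piston [([0.6643, 0.241, -0.0004], 0.47)]
jar [([0.666, -0.2533, -0.0045], 0.66)]
```

View pics/w35.png

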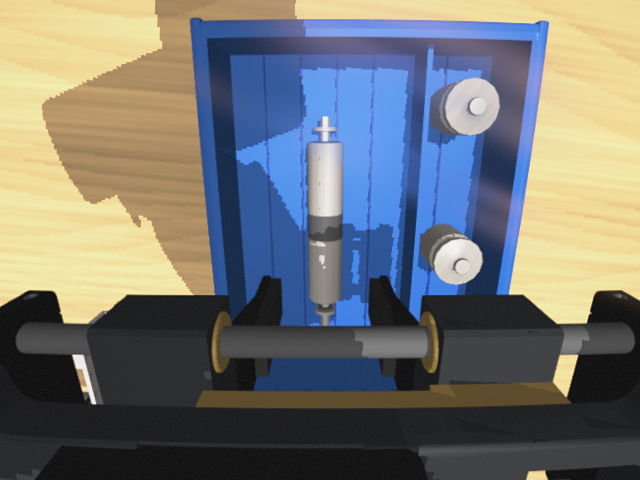

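View pics/t35.png

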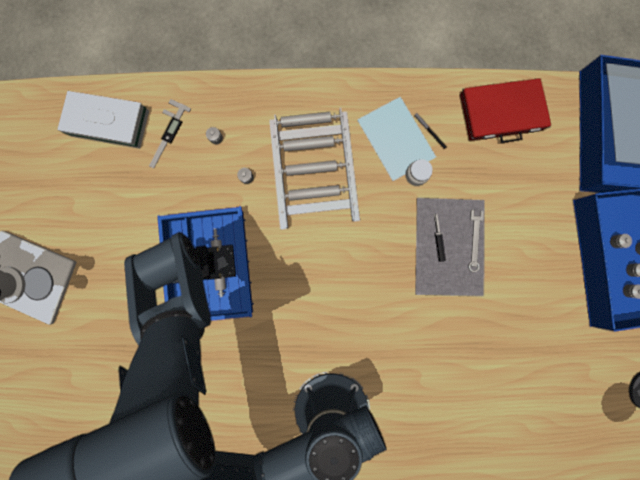

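```bash
python3 -c "
from rig import bot
print(bot.hand_in())"
```

```text
the job is handed in; nothing more can be done
None
```

The worn end roller is out of the track and lying flat in the middle of the tote's wide bay. The job was handed in at about 40 s of the 72 s allowed. No verdict was reported.

- **Pressing and lifting:** I slid the fork between the flange and the right rail and pressed in steps. The press force stayed at about 10 N or less at each check, against the 12 N strain limit. I then lifted the axle end over the rail and let it spring out there.
- **Tool and roller:** I laid the fork back on the mat in its original place. I then drew the roller endways out of the left rail, carried it to the tote, lowered it until it touched the floor, and released it.
- **Last checks:** The wrist picture shows the roller flat in the bay and the two pistons in the narrow bay. The top picture shows the other four rollers, the fork, wrench, jar and bench piston where they were. The arm was clear, with the gripper about 15 cm above the bench. From the top camera the network found the fork, wrench, jar and bench piston within a few millimetres of where they started. It did not report the roller itself, only its plain end in the tote. The arm hid the two tote pistons from it.
- **A mismatch along the way:** The first fork grasp closed on nothing, because the fingertips sit about 20 mm shorter than `bot.tip_extent` says. I measured the offset from the images and lowered the grasp, and nothing was moved by the miss.

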